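# Set the nursery mirror and line up the care jars

## Task

The mirror on the changing table has drooped: raise it until it leans forward only 25 degrees from upright (its side edge in line with the red line on the white side plate), let go and wait a second or two to see that it stays there. Then take the white jar from the turntable and the blue jar from the changing surface and, keeping them upright, set them down gently and centred on the two free cork pads beside the terracotta jar, either jar on either pad, so that the three make a neat row in front of the mirror. The terracotta jar, the teether, the nail file and the things hanging on the hooks stay as they are.

Things in the scene. Friction and masses are not known exactly. Their poses are not given: they have to be found in the camera images.
- mirror (a joint): lean of the mirror about its stiff friction hinge: 0 upright, growing as its top leans forward, towards the robot (the station's -x); rad, range -0.1 to 1.0; starts at 0.75 to 0.92; 25 degrees is 0.436. The hinge stays where it is left; moving the bar takes about 3 to 5 N
- hinge (a point): point on the mirror's hinge axis at mid width, 65 mm above the changing surface; fixed to the station: x points to the station's back, away from the robot, y left along the hinge axis, z up. The mirror is a wood-framed panel 280 mm wide, 12 mm thick, from 15 to 190 mm from the axis
- station: the fixed mirror station; origin on the changing surface straight below the hinge point, same axes. White side plate at y = 150 to 156 mm, 150 mm high, with the red 25 degree line; small right bearing at y = -148 to -156 mm, 85 mm high. Behind the mirror a chrome rail along y at x = 40 mm, 380 mm above the changing surface, on posts at y = +-190 mm
- mirror_bar (a point): middle of the round green grip bar along the mirror's top edge: 16 mm thick, 130 mm long along y, its axis 225 mm from the hinge axis and 35 mm beyond the panel's edge, on two necks 10 mm wide at y = +-57 mm; fingers can pinch it between them at any pitch. z points from hinge to bar, y along the bar
- pad_left (a point): centre of the left cork pad, 54 mm in diameter, flush on the white ledge 20 mm above the changing surface; same axes as the station (x away from the robot, y left, z up). The pads lie 72 mm in front of the hinge axis (x = -72 mm), 80 mm apart; the ledge reaches 115 mm in front of the axis and is 350 mm wide
- pad_middle (a point): centre of the middle cork pad, where the terracotta jar stands; axes as pad_left
- pad_right (a point): centre of the right cork pad; axes as pad_left
- jar_white_center (a point): white ceramic closed jar with brown wooden lid and small lid knob, loose, 126 to 234 g: straight upright cylinder 46 mm in diameter up to 50 mm, lid 44 mm wide up to 57 mm, knob 14 mm wide up to 65 mm; this point: on its axis, 32.5 mm above its underside, z up; starts on the turntable
- jar_blue_center (a point): blue ceramic closed jar with brown wooden lid and small lid knob, loose, 126 to 234 g: straight upright cylinder 46 mm in diameter up to 50 mm, lid 44 mm wide up to 57 mm, knob 14 mm wide up to 65 mm; this point: on its axis, 32.5 mm above its underside, z up; starts on the changing surface to the right
- jar_terracotta_center (a point): terracotta-coloured closed jar with brown wooden lid and small lid knob, loose, 126 to 234 g: straight upright cylinder 46 mm in diameter up to 50 mm, lid 44 mm wide up to 57 mm, knob 14 mm wide up to 65 mm; this point: on its axis, 32.5 mm above its underside, z up; stands on the middle pad and stays there
- turntable: white round plastic turntable, 210 mm in diameter, locked (does not turn or slide); origin at the centre of its underside, flat top 20 mm above the changing surface
- teether: red teether ring lying flat on the turntable, outer diameter 56 mm, hole 32 mm, 12 mm thick; origin at the centre of its underside; bystander
- nail_file: steel nail file with grey handle, lying on the turntable, 100 mm long along its x (-50 to +50 mm), 11 mm wide, up to 6 mm thick; origin at mid length on its underside; bystander
- hairbrush_mid (a point): middle of the head of a wooden hairbrush swinging freely on the right-hand hook of the rail, 160 mm long overall, head 42 mm wide; bystander
- pacifier_case_mid (a point): middle of a yellow pacifier case, 55 mm wide and high, 45 mm deep, swinging freely on the left-hand hook of the rail; bystander
Not all that is in view belongs to the job. What is shaped like the part that bears jar_white_center but black or green is not meant.

How it is judged:
On the way, in this order (a step that is already met when the one before it is completed fails the run):
1. the mirror is set to 25 degrees (within 4.6), let go, and stays there for a full second (value of joint mirror between 0.356 and 0.516 rad and contact force between mirror and the fingers below 0.05 N), for 1 s.
2. one of the two jars stands released on a free cork pad, the mirror still set (value of joint mirror between 0.356 and 0.516 rad and ((horizontal distance between jar_white_center and pad_left below 0.012 m and angle between jar_white_center's own z axis and vertical below 0.1 rad and z of jar_white_center in the frame of pad_left between 0.026 and 0.038 m and linear speed of jar_white below 0.03 m/s and contact force between jar_white and the fingers below 0.05 N) or (horizontal distance between jar_white_center and pad_right below 0.012 m and angle between jar_white_center's own z axis and vertical below 0.1 rad and z of jar_white_center in the frame of pad_right between 0.026 and 0.038 m and linear speed of jar_white below 0.03 m/s and contact force between jar_white and the fingers below 0.05 N) or (horizontal distance between jar_blue_center and pad_left below 0.012 m and angle between jar_blue_center's own z axis and vertical below 0.1 rad and z of jar_blue_center in the frame of pad_left between 0.026 and 0.038 m and linear speed of jar_blue below 0.03 m/s and contact force between jar_blue and the fingers below 0.05 N) or (horizontal distance between jar_blue_center and pad_right below 0.012 m and angle between jar_blue_center's own z axis and vertical below 0.1 rad and z of jar_blue_center in the frame of pad_right between 0.026 and 0.038 m and linear speed of jar_blue below 0.03 m/s and contact force between jar_blue and the fingers below 0.05 N))), for 0.2 s.
At the end, for the whole second after the job is handed in: the mirror leans forward 25 degrees from upright, within 4.6 degrees (0.356 to 0.516 rad), and is at rest; the white and the blue jar stand upright, released and at rest on the left and right pads, either way round, and the terracotta jar on the middle one, each within 12 mm of its pad's centre (value of joint mirror between 0.356 and 0.516 rad and horizontal distance between jar_terracotta_center and pad_middle below 0.012 m and angle between jar_terracotta_center's own z axis and vertical below 0.1 rad and z of jar_terracotta_center in the frame of pad_middle between 0.026 and 0.038 m and linear speed of jar_terracotta below 0.03 m/s and contact force between jar_terracotta and the fingers below 0.05 N and (((horizontal distance between jar_white_center and pad_left below 0.012 m and angle between jar_white_center's own z axis and vertical below 0.1 rad and z of jar_white_center in the frame of pad_left between 0.026 and 0.038 m and linear speed of jar_white below 0.03 m/s and contact force between jar_white and the fingers below 0.05 N) and (horizontal distance between jar_blue_center and pad_right below 0.012 m and angle between jar_blue_center's own z axis and vertical below 0.1 rad and z of jar_blue_center in the frame of pad_right between 0.026 and 0.038 m and linear speed of jar_blue below 0.03 m/s and contact force between jar_blue and the fingers below 0.05 N)) or ((horizontal distance between jar_white_center and pad_right below 0.012 m and angle between jar_white_center's own z axis and vertical below 0.1 rad and z of jar_white_center in the frame of pad_right between 0.026 and 0.038 m and linear speed of jar_white below 0.03 m/s and contact force between jar_white and the fingers below 0.05 N) and (horizontal distance between jar_blue_center and pad_left below 0.012 m and angle between jar_blue_center's own z axis and vertical below 0.1 rad and z of jar_blue_center in the frame of pad_left between 0.026 and 0.038 m and linear speed of jar_blue below 0.03 m/s and contact force between jar_blue and the fingers below 0.05 N))) and velocity of joint mirror between -0.02 and 0.02 rad/s); the robot touches nothing.
It fails at once if a jar is tipped by more than 35 degrees (angle between any of jar_white_center, jar_blue_center, jar_terracotta_center's own z axis and vertical above 0.6 rad).
It fails at once if a jar is dropped from more than about 15 mm or knocked (faster than 0.5 m/s while not held) ((contact force between jar_white and the fingers below 0.05 N and linear speed of jar_white above 0.5 m/s) or (contact force between jar_blue and the fingers below 0.05 N and linear speed of jar_blue above 0.5 m/s) or (contact force between jar_terracotta and the fingers below 0.05 N and linear speed of jar_terracotta above 0.5 m/s)).
It fails at once if the terracotta jar is shifted by more than 15 mm (distance of jar_terracotta_center from where it was at the start of the episode above 0.015 m).
It fails at once if the teether or the nail file is shifted by more than 30 mm (distance of any of teether, nail_file from where it was at the start of the episode above 0.03 m).
It fails at once if the hairbrush or the pacifier case is set swinging by more than 50 mm (distance of any of hairbrush_mid, pacifier_case_mid from where it was at the start of the episode above 0.05 m).
It also fails if it takes over 58 s, if anything falls off the work surface, if the arm or the gripper's body presses on something with over 40 N, if the wrist force passes 120 N, or if a joint passes its speed limit or range.

## Robot

A 6-joint arm with a two-finger parallel gripper is mounted at the origin on the work surface. World frame = base frame: x ahead of the robot, y to its left, z up, the work surface at z = 0. Lengths are in m, angles in rad, forces in N, time in s.
With the tool pointing down it reaches from about 0.3 to 0.875 m from the base axis. Payload 6.4 kg.
Tool frame: the origin (TCP) lies midway between the tips of the shut fingers; the grasp point (between the pads) lies 19 mm behind it; z points along the fingers, y is the direction in which the jaws open and shut (so a half turn about z gives the same grasp; the last joint's range is limited). The gripper opens to 85 mm and grips with 20 to 120 N. Pads are 22 mm wide; open, the fingers measure 114 mm over their backs; the gripper's body (76 mm by 85 mm) begins 54 mm behind the grasp point. The pads swing forward as they close: fully open they stand 13 mm farther back than shut.
Start: joints at [-1.54, 0.181, 1.607, -0, 1.354, -0.206], TCP at [0.135, -0.559, 0.205] pointing down, gripper open.
Joint ranges: [-2.99, 2.99], [-0.89, 2.07], [0.3, 2.58], [-1.14, 4.28], [0, 2.63], [-3.12, 3.12]. Speed limits (rad/s): [2.57, 2.57, 3.01, 3.14, 3.14, 3.14].

## Interface

Orientations are given as a unit quaternion [w, x, y, z].
In Python, from bench import ctrl gives the robot as it stands.
- The arm moves only by the tool apply_moves, never from a script. Its argument "plan" is a list of rows, each an object with "translation": the shift along the tool's x, y, z in m, a list of three; "angular": the turn, a rotation vector about the tool's x, y, z in rad, a list of three; "hand": the finger opening in m, from 0 to 0.0854. In form: [{"translation": [x, y, z], "angular": [rx, ry, rz], "hand": hand}, ...]. A call has 1 to 10 rows; each row shifts and turns the commanded pose from where the row before left it, along the tool's axes as they then stand; what a row does not reach is not made up. A row lasts 1/8 s, in which the tool goes at most 62.5 mm and 10.7 degrees, less where a joint would pass 70% of its speed; a pose out of reach is approached as far as the arm can. A call with a gripper value outside its range is refused whole. The fingers move at their own pace and stop on an object; the grip force is fixed at half the most. Time passes only in rows, so rows that do not move let the fingers close. It gives the time, the measured TCP pose, the force and the opening at its end, in the units of the state.
- ctrl.get_obs(): the state, without advancing time (a new reading comes with each control period).
- ctrl.camera(name): name is "scene" or "top" or "wrist"; returns a dict with "img" (420x560x3 uint8, red, green, blue), "K" (3x3 intrinsics, pixels), "eye" and "orientation" of the camera in the world. Camera axes: x right, y up, looking along -z (the intrinsics and any distortion apply to the point x, -y, -z); pixel columns grow to the right and rows downward; lengths in m; the calibration is good to about 2 mm. A picture is of the moment at which its call begins. There is no depth.
- ctrl.hand_in(): hands the job in, once; it reports no verdict.
The state is a dict: "time_s": time; "q": joint angles; "dq": joint speeds; "joint_efforts": joint torques, N m; "eef_pos": TCP position; "eef_rot": TCP orientation; "wrist_force": force on the tool from outside, world axes, zero at the start; "torque": the same for the moment, N m; "opening": opening from 0.0 (shut) to 1.0 (fully open).
Only numpy, scipy, OpenCV 4.12 (cv2) and the standard library are available. Lean on these libraries where they do the work, as an engineer would, in place of code of your own. Each camera call takes 0.05 s, during which the arm holds its last target.

## Working session

There is one attempt and no reset: what is moved stays moved. The work goes in short steps, Python scripts to look and compute and a tool call to move; the robot and the scene stay as the last step left them, time stands still between calls to the robot, and variables do not carry over. Pictures are saved under pics/ and viewed, and the job is handed in when it is done.

Besides the shell and the picture viewer there is one more tool, called after "Call:" as name([rows], argument=value, ...), one row to a line, values as JSON. apply_moves: Moves the arm, as the interface text tells. Its arguments: {"type":"object","properties":{"plan":{"type":"array","items":{"type":"object","properties":{"translation":{"type":"array","items":{"type":"number"}},"angular":{"type":"array","items":{"type":"number"}},"hand":{"type":"number"}}}}},"required":["plan"]}

```bash
ls; mkdir -p pics
python3 - <<'E'
from bench import ctrl
import cv2
print(ctrl.get_obs())
for n in ["scene","top","wrist"]:
    c=ctrl.camera(n); cv2.imwrite(f"pics/a_{n}.png",c["img"][:,:,::-1]); print(n,c["K"],c["eye"],c["orientation"],[k for k in c])
E
```

```text
pics
{'time_s': 0.0, 'q': array([-1.54032194e+00,  1.81582966e-01,  1.60802552e+00,  8.90343633e-06,
        1.35376741e+00, -2.06289664e-01]), 'dq': array([ 5.98229936e-05,  4.49802193e-04,  1.47818952e-03, -1.95989616e-03,
       -1.17211027e-03,  5.38831938e-04]), 'joint_efforts': array([ 8.08525638e-04, -4.44868255e+01, -3.51340592e+01, -1.53515512e-04,
        8.95242876e-03,  2.67142417e-05]), 'eef_pos': array([ 0.13487804, -0.55833912,  0.20365215]), 'eef_rot': array([-8.87795804e-04,  9.93000746e-01,  1.18104711e-01,  8.26089693e-05]), 'wrist_force': array([-0.31976993,  0.2935906 ,  0.99631774]), 'torque': array([ 0.00784703,  0.04312722, -0.05524928]), 'opening': 1.001653147970277}
scene [[541.60061949   0.         285.6393515 ]
 [  0.         541.60061949 216.37601017]
 [  0.           0.           1.        ]] [0.89261457 0.58760694 1.25502179] [0.25535659 0.07428579 0.2660917  0.92653647] ['img', 'K', 'eye', 'orientation']
top [[535.51586918   0.         275.65036138]
 [  0.         535.51586918 210.23855626]
 [  0.           0.           1.        ]] [0.24734353 0.00810571 1.47470498] [-0.68607374 -0.07388097  0.07770638  0.71958748] ['img', 'K', 'eye', 'orientation']
wrist [[337.26961145   0.         276.95593167]
 [  0.         337.26961145 206.37742328]
 [  0.           0.           1.        ]] [ 0.19906777 -0.54291768  0.3732858 ] [ 0.77901004 -0.10248287  0.08129356 -0.61321446] ['img', 'K', 'eye', 'orientation']
```

View pics/a_scene.png

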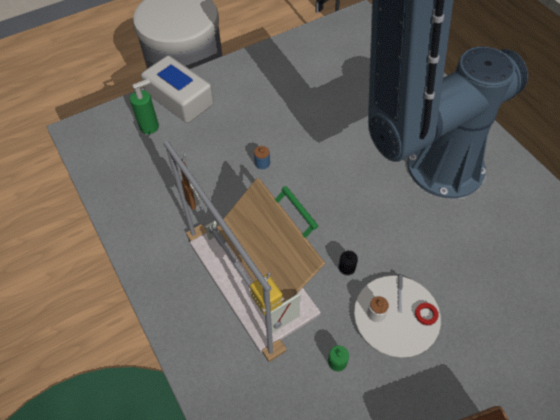

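View pics/a_top.png

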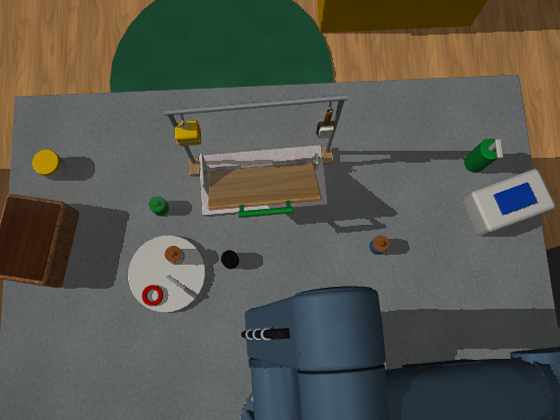

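View pics/a_wrist.png

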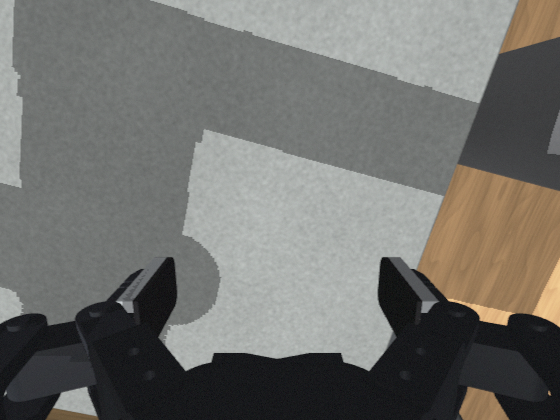

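The top view shows the white jar at (174,254) on the turntable and the blue one at (380,245). The black (230,260) and green (158,205) jars are decoys. The bar is at (265,211). I'll enlarge these next.

```bash
cat > h.py <<'E'
import numpy as np, cv2
from scipy.spatial.transform import Rotation as R
from bench import ctrl
def rot(q): return R.from_quat([q[1],q[2],q[3],q[0]]).as_matrix()
def ray(c,uv):
    K=c["K"]; d=np.array([(uv[0]-K[0,2])/K[0,0],-(uv[1]-K[1,2])/K[1,1],-1.])
    d=rot(c["orientation"])@d; return np.array(c["eye"]),d/np.linalg.norm(d)
def onz(c,uv,z):
    e,d=ray(c,uv); return e+d*(z-e[2])/d[2]
def tri(c1,u1,c2,u2):
    e1,d1=ray(c1,u1);e2,d2=ray(c2,u2)
    s=np.linalg.lstsq(np.c_[d1,-d2],e2-e1,rcond=None)[0]
    a=e1+s[0]*d1;b=e2+s[1]*d2
    return (a+b)/2,np.linalg.norm(a-b)
def proj(c,p):
    q=rot(c["orientation"]).T@(np.array(p)-c["eye"]); K=c["K"]
    return np.array([K[0,2]+K[0,0]*q[0]/-q[2],K[1,2]+K[1,1]*(-q[1])/-q[2]])
def crop(c,x0,y0,x1,y1,s,name):
    im=c["img"][y0:y1,x0:x1,::-1]; cv2.imwrite(name,cv2.resize(im,None,fx=s,fy=s,interpolation=cv2.INTER_CUBIC))
E
python3 - <<'E'
from h import *
t=ctrl.camera("top"); s=ctrl.camera("scene")
crop(t,120,90,400,320,2.8,"pics/b_top.png")
crop(s,150,130,450,370,2.6,"pics/b_scene.png")
def greenbar(c,x0,y0,x1,y1):
    hsv=cv2.cvtColor(c["img"],cv2.COLOR_RGB2HSV); m=cv2.inRange(hsv,(50,120,40),(80,255,255))
    k=np.zeros_like(m);k[y0:y1,x0:x1]=m[y0:y1,x0:x1]; ys,xs=np.nonzero(k)
    (cx,cy),wh,a=cv2.minAreaRect(np.c_[xs,ys].astype(np.float32)); b=cv2.boxPoints(((cx,cy),wh,a)); print(len(xs),(cx,cy),wh,a); return np.c_[xs,ys]
greenbar(t,230,195,300,225); greenbar(s,270,180,325,240)
E
```

```text
371 (264.770751953125, 208.80670166015625) (11.95677661895752, 54.39909362792969) 85.13549041748047
355 (295.2304992675781, 210.919921875) (51.43195724487305, 16.537458419799805) 51.546287536621094
```

View pics/b_top.png

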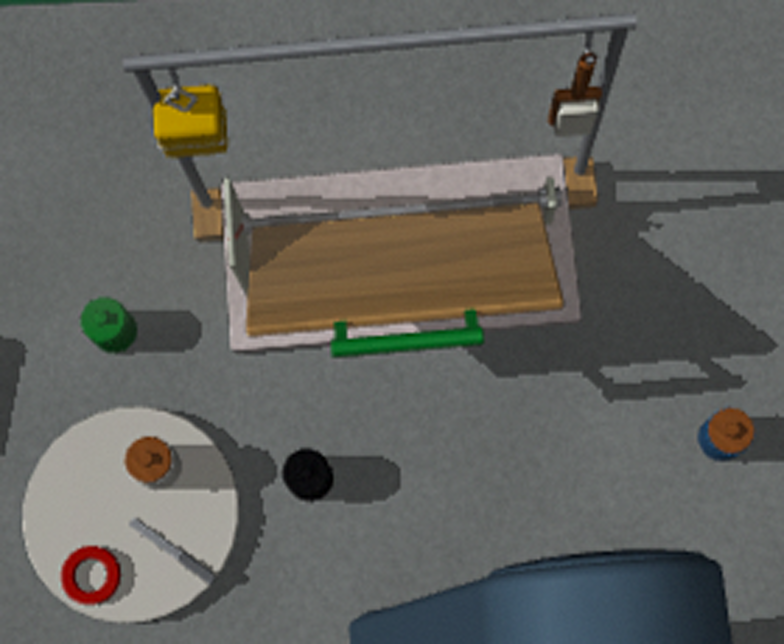

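View pics/b_scene.png

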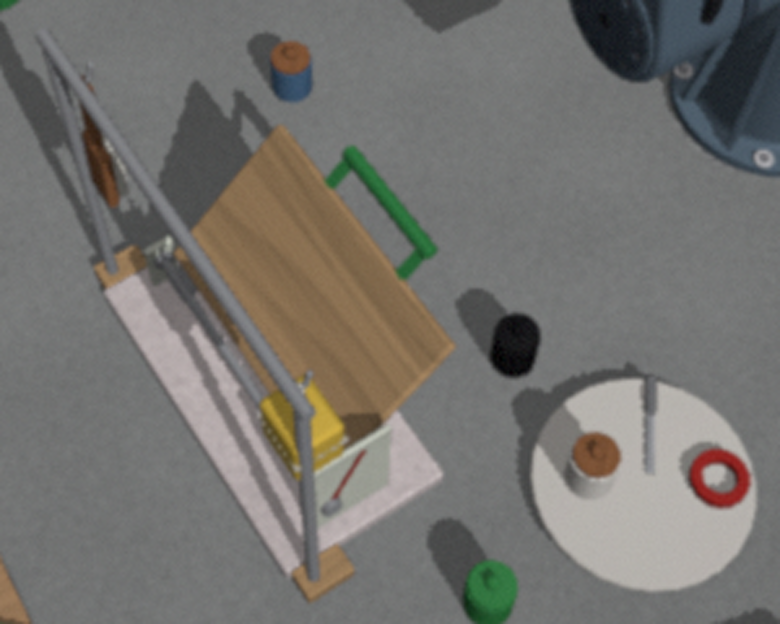

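```bash
cat > m1.py <<'E'
from h import *
t=ctrl.camera("top"); s=ctrl.camera("scene")
T=lambda x,y:(120+x/2.8-.3,90+y/2.8-.3); S=lambda x,y:(150+x/2.6-.3,130+y/2.6-.3)
cor=[onz(t,T(*p),0.02) for p in [(232,351),(580,318),(565,155),(226,184)]]
names=["FL","FR","BR","BL"]
for n,c in zip(names,cor): print(n,c.round(4))
cs=[onz(s,S(*p),0.02) for p in [(441,473),(104,290),(292,574)]]
for n,c in zip(["FL","BR","BL"],cs): print("scene",n,c.round(4))
print("w,d",np.linalg.norm(cor[0]-cor[1]),np.linalg.norm(cor[2]-cor[3]),np.linalg.norm(cor[1]-cor[2]))
for n,a,b in [("barL",T(335,350),S(430,251)),("barR",T(481,336),S(351,152)),("white side plate?",T(229,182),S(312,468)),("railL",T(126,66),S(308,412)),("railR",T(634,21),S(42,35))]:
    p,e=tri(t,a,s,b); print(n,p.round(4),round(e,4))
def lid(c,win,z):
    x0,y0,x1,y1=win
    hsv=cv2.cvtColor(c["img"],cv2.COLOR_RGB2HSV); m=cv2.inRange(hsv,(5,120,60),(15,255,255))
    k=np.zeros_like(m);k[y0:y1,x0:x1]=m[y0:y1,x0:x1]
    cn=max(cv2.findContours(k,0,2)[0],key=cv2.contourArea); h=cv2.minEnclosingCircle(cn); 
    pts=np.array([onz(c,(u,v),z) for v,u in np.argwhere(k>0)]); b=(pts.max(0)+pts.min(0))/2
    print(h,b.round(4),(pts.max(0)-pts.min(0)).round(3)); return b
lid(t,(155,235,195,275),.077); lid(s,(360,285,400,315),.077)
lid(t,(365,225,400,265),.057); lid(s,(250,140,275,160),.057)
# turntable
hsv=cv2.cvtColor(t["img"],cv2.COLOR_RGB2HSV); m=cv2.inRange(hsv,(0,0,150),(60,60,255)); k=np.zeros_like(m);k[230:320,120:212]=m[230:320,120:212]
cn=max(cv2.findContours(k,0,2)[0],key=cv2.contourArea); hl=cv2.convexHull(cn)
p=np.array([onz(t,u[0],.02)[:2] for u in hl]).astype(np.float32); c,r=cv2.minEnclosingCircle(p); print("tt",c,r)
for n,u in [("file1",T(133,520)),("file2",T(212,580)),("teeth",T(91,575))]: print(n,onz(t,u,.025).round(3))
for n,u in [("green",T(103,312)),("black",T(302,463))]: print(n,onz(t,u,.06).round(3))
for n,u,v in [("yellow",T(185,105),S(305,420)),("brush",T(575,100),S(102,160))]: print(n,*tri(t,u,s,v))
E
python3 m1.py
```

```text
FL [0.5604 0.1958 0.02  ]
FR [ 0.5775 -0.151   0.02  ]
BR [ 0.7485 -0.1473  0.02  ]
BL [0.734  0.1986 0.02  ]
scene FL [0.5635 0.2    0.02  ]
scene BR [ 0.7488 -0.1383  0.02  ]
scene BL [0.7302 0.2125 0.02  ]
w,d 0.3471938830177352 0.3462680370451432 0.17108528047331492
barL [0.5142 0.0835 0.2141] 0.0031
barR [ 0.5199 -0.0418  0.2139] 0.0049
white side plate? [0.6902 0.1804 0.1511] 0.0049
railL [0.7133 0.2285 0.3784] 0.002
railR [ 0.7324 -0.1696  0.3759] 0.0034
((172.5, 253.5), 7.905794143676758) [0.4488 0.2691 0.077 ] [0.04  0.039 0.   ]
((379.0, 304.5), 8.381627082824707) [0.4498 0.2741 0.077 ] [0.038 0.038 0.   ]
((380.6794738769531, 243.1923065185547), 7.986395835876465) [ 0.4521 -0.283   0.057 ] [0.041 0.041 0.   ]
((261.26922607421875, 151.5), 6.749420166015625) [ 0.4547 -0.277   0.057 ] [0.038 0.04  0.   ]
tt (0.40455833077430725, 0.29827651381492615) 0.10338965058326721
file1 [0.397 0.294 0.025]
file2 [0.337 0.218 0.025]
teeth [0.347 0.334 0.025]
green [0.596 0.315 0.06 ]
black [0.44  0.126 0.06 ]
yellow [0.70569507 0.1981994  0.30214204] 0.010994348915922268
brush [ 0.72112633 -0.13383715  0.23659656] 0.00708298421543247
```

Ledge, rail and bar agree on one station pose: yaw about 0.048 rad and origin near (0.684, 0.028). The ledge measures 347 mm against 350 and the rail height 0.377 against 0.380. The lean is about 0.85 rad. The brown-lidded jar on the turntable is the white one, and the brown-lidded one at (380,245) is blue. Next I'll plan the approach to the bar.

```bash
cat >> h.py <<'E'
YAW=0.048
def tool(pitch,yaw=YAW):
    # tool x = station +y, tool y = +x, z down; pitch>0 leans z towards +x
    B=R.from_matrix(np.array([[0,1,0],[1,0,0],[0,0,-1.]]))
    return R.from_euler('z',yaw)*B*R.from_rotvec([-pitch,0,0])
def cur():
    o=ctrl.get_obs(); return o["eef_pos"],R.from_matrix(rot(o["eef_rot"])),o
def plan(p0,R0,p1,R1,n,hand):
    w=(R0.inv()*R1).as_rotvec(); p=np.array(p0); Rc=R0; rows=[]
    for i in range(n):
        tgt=np.array(p0)+(np.array(p1)-p0)*(i+1)/n
        t=Rc.inv().apply(tgt-p); t=t.round(4); a=(w/n).round(4)
        p=p+Rc.apply(t); Rc=Rc*R.from_rotvec(a)
        rows.append('{"translation":%s,"angular":%s,"hand":%s}'%(t.tolist(),a.tolist(),hand))
    print("[",",\n".join(rows),"]"); return p,Rc
def show():
    p,Rc,o=cur(); print(o["time_s"],p.round(4),"z",Rc.apply([0,0,1]).round(3),"x",Rc.apply([1,0,0]).round(3),o["wrist_force"].round(1),o["opening"],o["q"].round(2))
E
python3 - <<'E'
from h import *
p,Rc,o=cur()
T=tool(0.5); bar=np.array([.516,.0205,.214]); zd=T.apply([0,0,1]); print(zd)
g=bar+.019*zd; print(g, g-.1*zd)
P,Q=plan(p,Rc,g-.1*zd,T,16,0.07)
print(P,Q.apply([0,0,1]),T.apply([0,0,1]))
E
```

```text
[ 0.47887335  0.02300359 -0.87758256]
[0.52509859 0.02093707 0.19732593] [0.47721126 0.01863671 0.28508419]
[ {"translation":[0.0293, -0.0301, -0.005],"angular":[-0.0261, 0.0215, -0.0845],"hand":0.07},
{"translation":[0.0318, -0.0273, -0.0052],"angular":[-0.0261, 0.0215, -0.0845],"hand":0.07},
{"translation":[0.0341, -0.0245, -0.005],"angular":[-0.0261, 0.0215, -0.0845],"hand":0.07},
{"translation":[0.0361, -0.0213, -0.005],"angular":[-0.0261, 0.0215, -0.0845],"hand":0.07},
{"translation":[0.0379, -0.0181, -0.0046],"angular":[-0.0261, 0.0215, -0.0845],"hand":0.07},
{"translation":[0.0394, -0.0147, -0.0043],"angular":[-0.0261, 0.0215, -0.0845],"hand":0.07},
{"translation":[0.0406, -0.0112, -0.0037],"angular":[-0.0261, 0.0215, -0.0845],"hand":0.07},
{"translation":[0.0414, -0.0076, -0.0031],"angular":[-0.0261, 0.0215, -0.0845],"hand":0.07},
{"translation":[0.042, -0.0041, -0.0023],"angular":[-0.0261, 0.0215, -0.0845],"hand":0.07},
{"translation":[0.0422, -0.0004, -0.0015],"angular":[-0.0261, 0.0215, -0.0845],"hand":0.07},
{"translation":[0.0422, 0.0032, -0.0006],"angular":[-0.0261, 0.0215, -0.0845],"hand":0.07},
{"translation":[0.0417, 0.0067, 0.0005],"angular":[-0.0261, 0.0215, -0.0845],"hand":0.07},
{"translation":[0.041, 0.0101, 0.0016],"angular":[-0.0261, 0.0215, -0.0845],"hand":0.07},
{"translation":[0.0399, 0.0136, 0.0028],"angular":[-0.0261, 0.0215, -0.0845],"hand":0.07},
{"translation":[0.0386, 0.0167, 0.004],"angular":[-0.0261, 0.0215, -0.0845],"hand":0.07},
{"translation":[0.0369, 0.0199, 0.0053],"angular":[-0.0261, 0.0215, -0.0845],"hand":0.07} ]
[0.47725189 0.0186052  0.28507574] [ 0.47859963  0.02264896 -0.87774109] [ 0.47887335  0.02300359 -0.87758256]
```

Call:
apply_moves([
  {"translation": [0.029, -0.03, -0.005], "angular": [-0.026, 0.0215, -0.0845], "hand": 0.07},
  {"translation": [0.032, -0.027, -0.005], "angular": [-0.026, 0.0215, -0.0845], "hand": 0.07},
  {"translation": [0.034, -0.0245, -0.005], "angular": [-0.026, 0.0215, -0.0845], "hand": 0.07},
  {"translation": [0.036, -0.021, -0.005], "angular": [-0.026, 0.0215, -0.0845], "hand": 0.07},
  {"translation": [0.038, -0.018, -0.005], "angular": [-0.026, 0.0215, -0.0845], "hand": 0.07},
  {"translation": [0.0395, -0.0145, -0.004], "angular": [-0.026, 0.0215, -0.0845], "hand": 0.07},
  {"translation": [0.0405, -0.011, -0.004], "angular": [-0.026, 0.0215, -0.0845], "hand": 0.07},
  {"translation": [0.0415, -0.0075, -0.003], "angular": [-0.026, 0.0215, -0.0845], "hand": 0.07},
])

```text
time_s: 1.35
eef_pos: [0.3071, -0.2702, 0.2455]
eef_rot: [0.092, 0.888, 0.44, 0.096]
wrist_force: [0.1, -1.2, 0.3]
opening: 0.815
```

Call:
apply_moves([
  {"translation": [0.042, -0.004, -0.002], "angular": [-0.026, 0.0215, -0.0845], "hand": 0.07},
  {"translation": [0.042, 0, -0.0015], "angular": [-0.026, 0.0215, -0.0845], "hand": 0.07},
  {"translation": [0.042, 0.003, -0.001], "angular": [-0.026, 0.0215, -0.0845], "hand": 0.07},
  {"translation": [0.042, 0.007, 0], "angular": [-0.026, 0.0215, -0.0845], "hand": 0.07},
  {"translation": [0.041, 0.01, 0.0015], "angular": [-0.026, 0.0215, -0.0845], "hand": 0.07},
  {"translation": [0.04, 0.0135, 0.003], "angular": [-0.026, 0.0215, -0.0845], "hand": 0.07},
  {"translation": [0.0385, 0.017, 0.004], "angular": [-0.026, 0.0215, -0.0845], "hand": 0.07},
  {"translation": [0.037, 0.02, 0.005], "angular": [-0.026, 0.0215, -0.0845], "hand": 0.07},
  {"translation": [0, 0, 0], "angular": [0, 0, 0], "hand": 0.07},
])

```text
time_s: 2.48
eef_pos: [0.4783, 0.0196, 0.2867]
eef_rot: [0.17, 0.667, 0.703, 0.179]
wrist_force: [0.5, -0.4, -0.5]
opening: 0.82
```

Run:
```python
from h import *
show()
for n in ["scene","wrist"]:
    c=ctrl.camera(n); cv2.imwrite(f"pics/c_{n}.png",c["img"][:,:,::-1])
w=c
for b in [(.516,.0205,.214)]: print(proj(w,b))
p,Rc,o=cur()
T=tool(0.5); bar=np.array([.516,.0205,.214]); zd=T.apply([0,0,1])
plan(p,Rc,bar+.019*zd,T,4,.07)
```

```text
2.475 [0.4783 0.0196 0.2867] z [ 0.478  0.026 -0.878] x [-0.054  0.999 -0.   ] [ 0.5 -0.4 -0.5] 0.8199758872677642 [-0.35 -0.53  2.13  0.21  1.08 -0.46]
[274.96399961 204.02007765]
[ {"translation":[0.0003, -0.0002, 0.0252],"angular":[-0.0005, -0.0001, 0.0004],"hand":0.07},
{"translation":[0.0003, -0.0002, 0.0252],"angular":[-0.0005, -0.0001, 0.0004],"hand":0.07},
{"translation":[0.0002, -0.0002, 0.0252],"angular":[-0.0005, -0.0001, 0.0004],"hand":0.07},
{"translation":[0.0003, -0.0002, 0.0252],"angular":[-0.0005, -0.0001, 0.0004],"hand":0.07} ]
```

View pics/c_wrist.png

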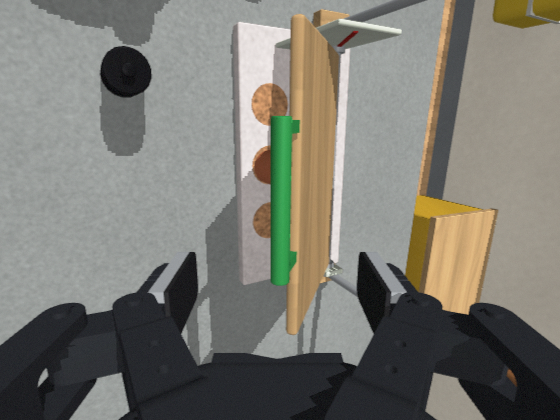

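The wrist view shows the bar between (281,117) and (281,284), with its middle at (281,200). I predicted (275,204), so it is about 3 mm further along tool +y. The fingers straddle it, so I'll go in and close.

Call:
apply_moves([
  {"translation": [0, 0.001, 0.025], "angular": [0, 0, 0], "hand": 0.07},
  {"translation": [0, 0.001, 0.025], "angular": [0, 0, 0], "hand": 0.07},
  {"translation": [0, 0.001, 0.025], "angular": [0, 0, 0], "hand": 0.07},
  {"translation": [0, 0, 0.025], "angular": [0, 0, 0], "hand": 0.07},
  {"translation": [0, 0, 0], "angular": [0, 0, 0], "hand": 0.07},
])

```text
time_s: 3.2
eef_pos: [0.5271, 0.0187, 0.1979]
eef_rot: [0.168, 0.67, 0.701, 0.177]
wrist_force: [0.2, 0.3, -0.1]
opening: 0.824
```

Run:
```python
from h import *
show()
for n in ["wrist"]:
    c=ctrl.camera(n); cv2.imwrite(f"pics/d_{n}.png",c["img"][:,:,::-1])
```

```text
3.2 [0.5271 0.0187 0.1979] z [ 0.474  0.023 -0.88 ] x [-0.046  0.999  0.001] [ 0.2  0.3 -0.1] 0.8238696169111636 [-0.3  -0.29  2.15  0.22  0.82 -0.46]
```

View pics/d_wrist.png

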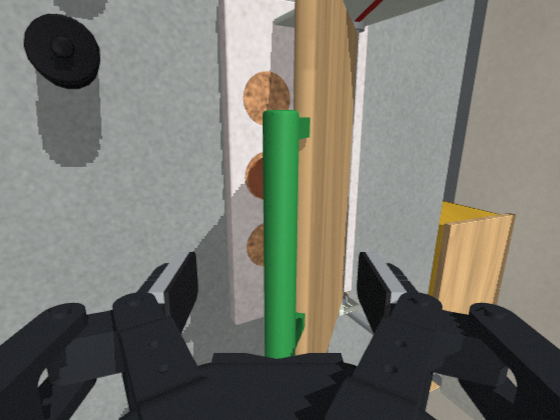

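The bar (x 264–298) sits between the pads, so I'll close on it.

Call:
apply_moves([
  {"translation": [0, 0, 0], "angular": [0, 0, 0], "hand": 0.04},
  {"translation": [0, 0, 0], "angular": [0, 0, 0], "hand": 0.02},
  {"translation": [0, 0, 0], "angular": [0, 0, 0], "hand": 0.005},
  {"translation": [0, 0, 0], "angular": [0, 0, 0], "hand": 0.005},
  {"translation": [0, 0, 0], "angular": [0, 0, 0], "hand": 0.005},
  {"translation": [0, 0, 0], "angular": [0, 0, 0], "hand": 0.005},
])

```text
time_s: 4.0
eef_pos: [0.5279, 0.0196, 0.2012]
eef_rot: [0.17, 0.668, 0.702, 0.178]
wrist_force: [-16.9, -0.7, 14.6]
opening: 0.059
```

Run:
```python
from h import *
show()
O=np.array([.684,.0283,0]); s=R.from_euler('z',YAW)
p,Rc,o=cur(); g=p-.019*Rc.apply([0,0,1]); d=s.inv().apply(g-O); print("grasp in station",d, np.arctan2(-d[0],d[2]-.065), np.hypot(d[0],d[2]-.065))
```

```text
4.0 [0.5279 0.0196 0.2012] z [ 0.477  0.023 -0.879] x [-0.05   0.999 -0.001] [-16.9  -0.7  14.6] 0.058691621379443545 [-0.3  -0.29  2.15  0.22  0.82 -0.46]
grasp in station [-0.16542409 -0.0011901   0.21790489] 0.8247057489600711 0.2252665851981112
```

Opening 0.059 is too small for a 16 mm bar, so I'll look.

Run:
```python
from h import *
show()
for n in ["wrist"]:
    c=ctrl.camera(n); cv2.imwrite(f"pics/e_{n}.png",c["img"][:,:,::-1])
s=ctrl.camera("scene"); crop(s,180,120,380,280,4,"pics/e_scene.png")
```

```text
4.0 [0.5279 0.0196 0.2012] z [ 0.477  0.023 -0.879] x [-0.05   0.999 -0.001] [-16.9  -0.7  14.6] 0.058691621379443545 [-0.3  -0.29  2.15  0.22  0.82 -0.46]
```

View pics/e_wrist.png

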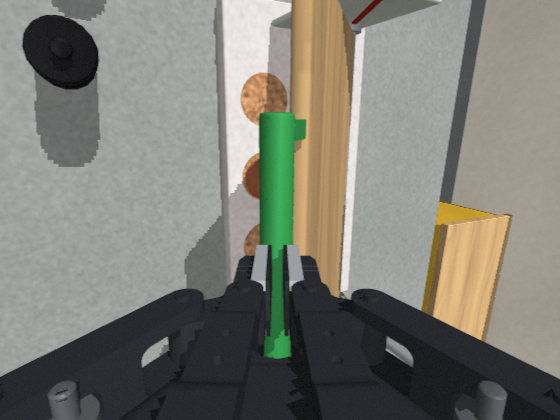

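View pics/e_scene.png

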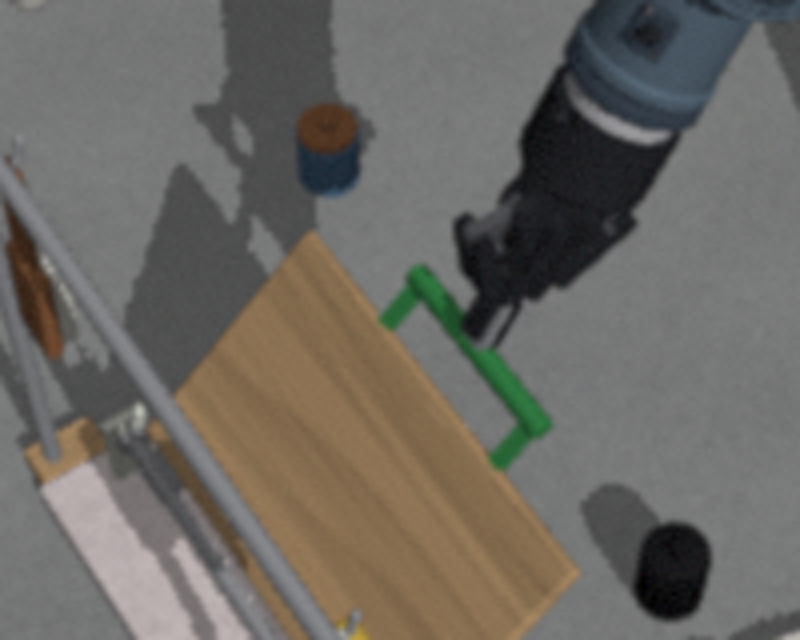

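The tips only caught the near side of the bar and slid off; the force pushes the tool backwards. I'll open, go about 14 mm deeper and close again.

Call:
apply_moves([
  {"translation": [0, 0, 0], "angular": [0, 0, 0], "hand": 0.06},
  {"translation": [0, 0, 0], "angular": [0, 0, 0], "hand": 0.06},
  {"translation": [0, 0, 0], "angular": [0, 0, 0], "hand": 0.06},
  {"translation": [0, 0, 0], "angular": [0, 0, 0], "hand": 0.06},
])

```text
time_s: 4.6
eef_pos: [0.5283, 0.0197, 0.1998]
eef_rot: [0.17, 0.668, 0.702, 0.178]
wrist_force: [-0.8, -0.5, -0.0]
opening: 0.703
```

Run:
```python
from h import *
show()
w=ctrl.camera("wrist"); cv2.imwrite(f"pics/f_wrist.png",w["img"][:,:,::-1])
t=ctrl.camera("top"); s=ctrl.camera("scene"); crop(s,180,120,380,280,4,"pics/f_scene.png"); crop(t,200,160,340,260,5,"pics/f_top.png")
```

```text
4.6 [0.5283 0.0197 0.1998] z [ 0.477  0.023 -0.878] x [-0.049  0.999 -0.   ] [-0.8 -0.5 -0. ] 0.7027055562745865 [-0.3  -0.29  2.15  0.22  0.82 -0.46]
```

View pics/f_wrist.png

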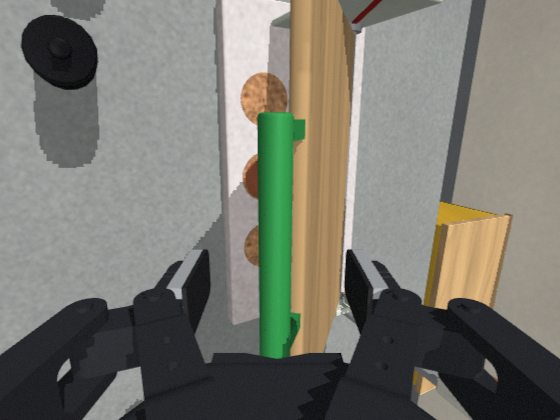

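View pics/f_scene.png

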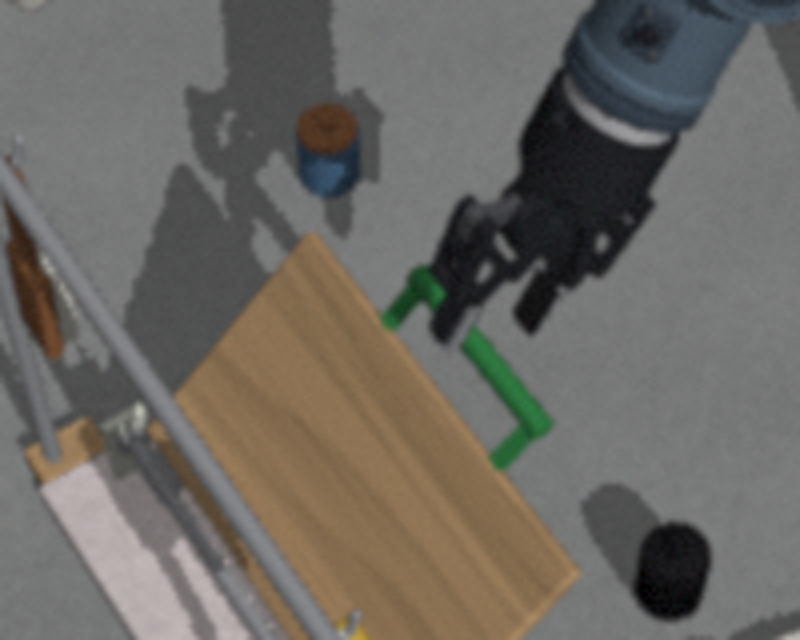

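Call:
apply_moves([
  {"translation": [0, 0, 0.006], "angular": [0, 0, 0], "hand": 0.06},
  {"translation": [0, 0, 0.006], "angular": [0, 0, 0], "hand": 0.06},
  {"translation": [0, 0, 0], "angular": [0, 0, 0], "hand": 0.03},
  {"translation": [0, 0, 0], "angular": [0, 0, 0], "hand": 0.012},
  {"translation": [0, 0, 0], "angular": [0, 0, 0], "hand": 0.008},
  {"translation": [0, 0, 0], "angular": [0, 0, 0], "hand": 0.008},
  {"translation": [0, 0, 0], "angular": [0, 0, 0], "hand": 0.008},
])

```text
time_s: 5.62
eef_pos: [0.5338, 0.0199, 0.1895]
eef_rot: [0.17, 0.668, 0.702, 0.178]
wrist_force: [-5.2, -0.4, 3.5]
opening: 0.158
```

Run:
```python
from h import *
show()
w=ctrl.camera("wrist"); cv2.imwrite(f"pics/g_wrist.png",w["img"][:,:,::-1])
s=ctrl.camera("scene"); crop(s,180,120,380,280,4,"pics/g_scene.png")
O=np.array([.684,.0283,0]); s=R.from_euler('z',YAW)
p,Rc,o=cur(); g=p-.019*Rc.apply([0,0,1]); d=s.inv().apply(g-O); print("grasp in station",d, np.arctan2(-d[0],d[2]-.065), np.hypot(d[0],d[2]-.065))
```

```text
5.625 [0.5338 0.0199 0.1895] z [ 0.477  0.023 -0.879] x [-0.049  0.999 -0.   ] [-5.2 -0.4  3.5] 0.15760589432728572 [-0.29 -0.26  2.15  0.23  0.79 -0.46]
grasp in station [-0.15951965 -0.00117411  0.20619943] 0.8462443242615914 0.21303473092646333
```

View pics/g_wrist.png

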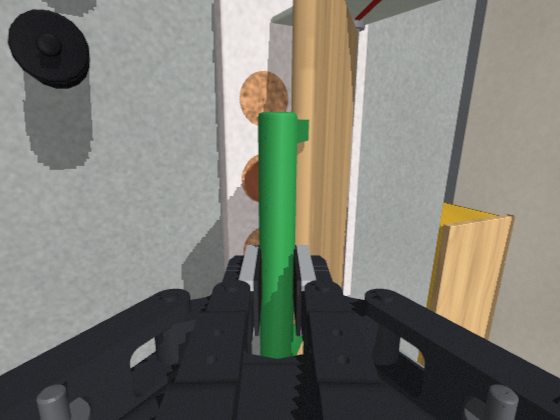

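Run:
```python
from h import *
w=ctrl.camera("wrist"); t=ctrl.camera("top"); s=ctrl.camera("scene")
p,Rc,o=cur(); print("cam in tool",Rc.inv().apply(w["eye"]-p), Rc.inv().apply(rot(w["orientation"])[:,2]))
for b in [0,.019,.031]: 
    q=p-b*Rc.apply([0,0,1]); print(b,q.round(4),proj(w,q),proj(t,q),proj(s,q))
crop(t,210,160,330,250,6,"pics/g_top.png")
```

```text
cam in tool [ 0.0659218   0.00048408 -0.16925911] [ 2.60092003e-01 -1.83095768e-04 -9.65583821e-01]
0 [0.5338 0.0199 0.1895] [275.97829737 243.04035908] [265.13990405 208.2165137 ] [292.14574279 215.05754957]
0.019 [0.5247 0.0195 0.2062] [275.87142923 257.45985074] [265.3535441  210.35984433] [295.4975208  209.35374374]
0.031 [0.519  0.0192 0.2168] [275.79052234 268.37644768] [265.49159444 211.74482588] [297.64635296 205.69702143]
```

View pics/g_scene.png

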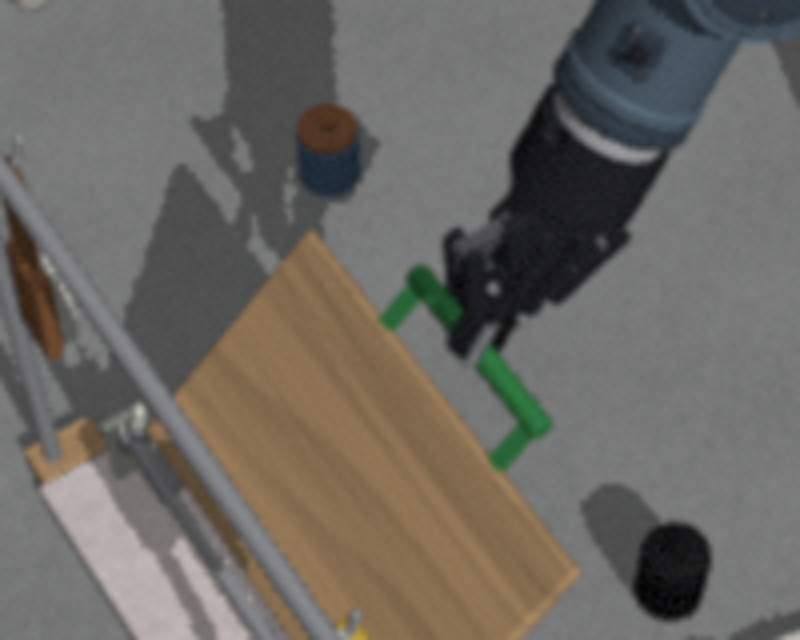

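View pics/g_top.png

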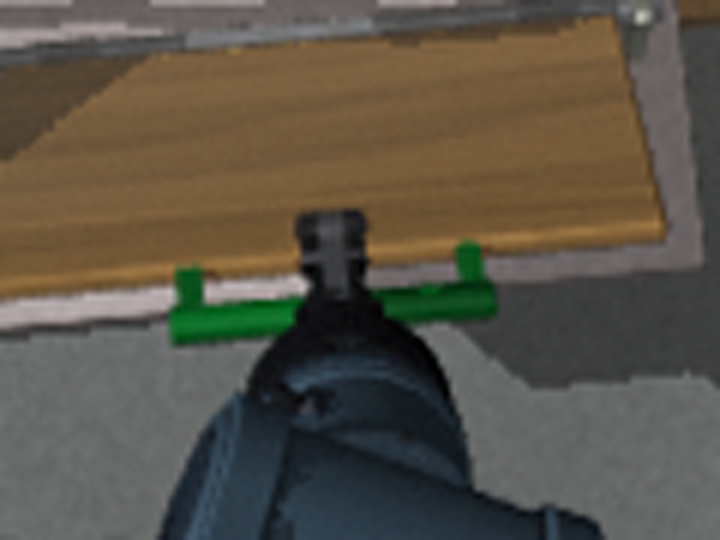

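The fingers now hold the bar between the pads. In the top view the bar axis (row 212) lies about 31 mm behind the TCP, which agrees with r = 225 mm and θ ≈ 0.85. Next I'll swing it up along the arc.

Run:
```python
from h import *
O=np.array([.684,.0283,.065]); s=R.from_euler('z',YAW)
p,Rc,o=cur(); p=p.copy(); 
off=p-.031*Rc.apply([0,0,1])-(O+s.apply([-.225*np.sin(.846),0,.225*np.cos(.846)])); print(off)
n=10
pc,Q=p,Rc
for i in range(n):
    th=.846-(.846-.436)*(i+1)/n
    b=O+off+s.apply([-.225*np.sin(th),0,.225*np.cos(th)])
    Rn=Q*R.from_rotvec([.04,0,0])
    t=Q.inv().apply(b+.031*Rn.apply([0,0,1])-pc).round(4); pc=pc+Q.apply(t); Q=Rn; print(t.tolist())
print(pc)
```

```text
[ 0.00324282 -0.00101787  0.00258137]
[-0.0, 0.0075, -0.003]
[-0.0, 0.0075, -0.003]
[-0.0, 0.0075, -0.003]
[-0.0, 0.0075, -0.0029]
[-0.0, 0.0075, -0.003]
[-0.0, 0.0075, -0.0029]
[-0.0001, 0.0075, -0.003]
[0.0, 0.0075, -0.0029]
[0.0, 0.0076, -0.0029]
[0.0, 0.0075, -0.0029]
[0.595388   0.02284141 0.24064644]
```

Call:
apply_moves([
  {"translation": [0, 0.0075, -0.003], "angular": [0.04, 0, 0], "hand": 0.008},
  {"translation": [0, 0.0075, -0.003], "angular": [0.04, 0, 0], "hand": 0.008},
  {"translation": [0, 0.0075, -0.003], "angular": [0.04, 0, 0], "hand": 0.008},
  {"translation": [0, 0.0075, -0.003], "angular": [0.04, 0, 0], "hand": 0.008},
  {"translation": [0, 0, 0], "angular": [0, 0, 0], "hand": 0.008},
])

```text
time_s: 6.5
eef_pos: [0.5568, 0.0209, 0.2128]
eef_rot: [0.116, 0.68, 0.714, 0.122]
wrist_force: [3.6, -0.7, -3.1]
opening: 0.158
```

Run:
```python
from h import *
show()
w=ctrl.camera("wrist"); cv2.imwrite(f"pics/h_wrist.png",w["img"][:,:,::-1])
s=ctrl.camera("scene"); crop(s,180,120,380,280,4,"pics/h_scene.png")
```

```text
6.5 [0.5568 0.0209 0.2128] z [ 0.332  0.016 -0.943] x [-0.049  0.999 -0.   ] [ 3.6 -0.7 -3.1] 0.15808203359547218 [-0.23 -0.12  1.94  0.11  1.   -0.33]
```

View pics/h_scene.png

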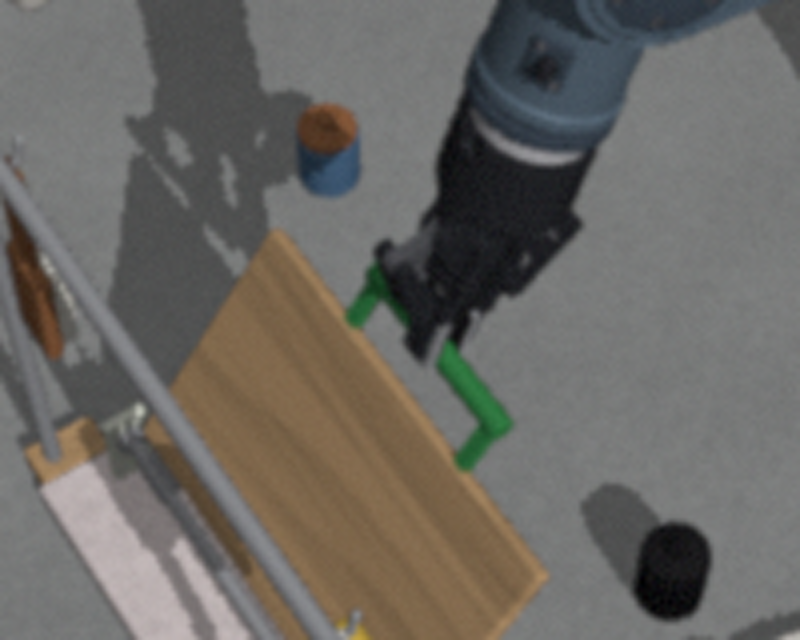

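The mirror follows the tool: the bar has moved up and the force is about 4 N. I'll continue.

Call:
apply_moves([
  {"translation": [0, 0.0075, -0.003], "angular": [0.04, 0, 0], "hand": 0.008},
  {"translation": [0, 0.0075, -0.003], "angular": [0.04, 0, 0], "hand": 0.008},
  {"translation": [0, 0.0075, -0.003], "angular": [0.04, 0, 0], "hand": 0.008},
  {"translation": [0, 0.0075, -0.003], "angular": [0.04, 0, 0], "hand": 0.008},
  {"translation": [0, 0.0075, -0.003], "angular": [0.04, 0, 0], "hand": 0.008},
  {"translation": [0, 0.0075, -0.003], "angular": [0.04, 0, 0], "hand": 0.008},
  {"translation": [0, 0, 0], "angular": [0, 0, 0], "hand": 0.008},
])

```text
time_s: 7.48
eef_pos: [0.5952, 0.0226, 0.2386]
eef_rot: [0.033, 0.689, 0.723, 0.035]
wrist_force: [6.8, -2.9, -15.8]
opening: 0.157
```

Run:
```python
from h import *
show()
t=ctrl.camera("top"); s=ctrl.camera("scene"); crop(s,150,130,350,330,3,"pics/i_scene.png"); crop(t,180,120,340,240,5,"pics/i_top.png")
O=np.array([.684,.0283,.065]); st=R.from_euler('z',YAW)
for th in (.356,.436,.516):
  for y in (.057,-.057): 
    b=O+st.apply([-.19*np.sin(th),np.sign(y)*.14,.19*np.cos(th)]); print(th,y,proj(s,b),(proj(s,b)-[150,130])*3,(proj(t,b)-[180,120])*5)
```

```text
7.475 [0.5952 0.0226 0.2386] z [ 0.096  0.005 -0.995] x [-0.048  0.999  0.   ] [  6.8  -2.9 -15.8] 0.15676561748459 [-0.17  0.13  1.6   0.02  1.32 -0.23]
0.356 0.057 [296.77930246 268.10384305] [440.33790737 414.31152914] [113.20034046 272.97740094]
0.356 -0.057 [228.57282805 177.330041  ] [235.71848416 141.990123  ] [695.65355706 219.34085294]
0.436 0.057 [302.25305436 266.04437231] [456.75916309 408.13311692] [116.77879082 304.45098323]
0.436 -0.057 [234.00233641 176.12878969] [252.00700922 138.38636908] [697.97126298 250.78763713]
0.516 0.057 [307.42175325 264.37521323] [472.26525975 403.12563969] [120.5690065  335.34575772]
0.516 -0.057 [239.19920575 175.3223953 ] [267.59761724 135.96718591] [699.97298346 281.70758918]
```

View pics/i_scene.png

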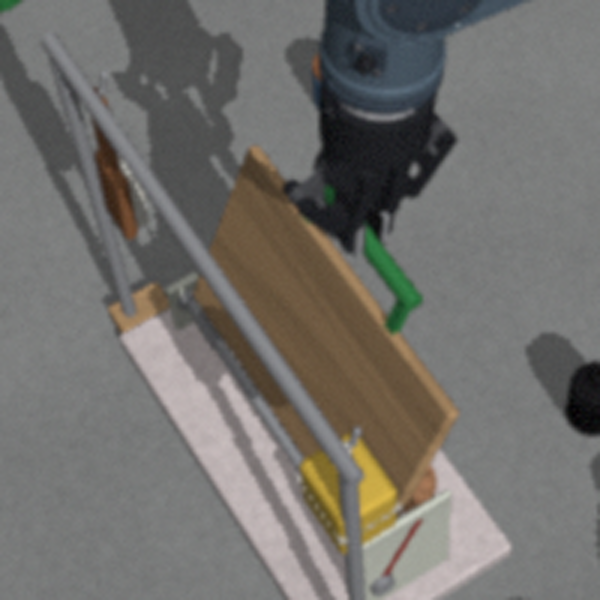

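View pics/i_top.png

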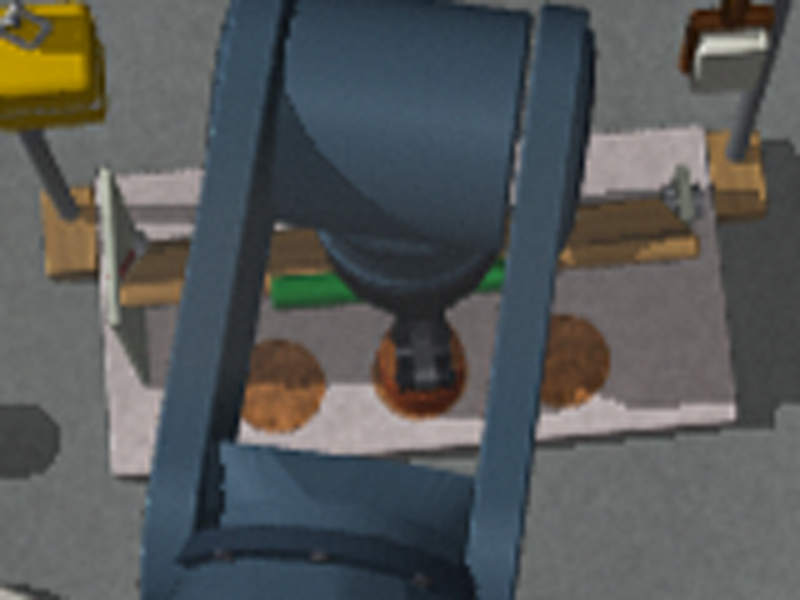

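The near top corner of the mirror is at (458,412) in the scene crop, against (457,408) predicted for 0.436. In the top crop it reads about 0.42. I'll release and retreat along the fingers.

Call:
apply_moves([
  {"translation": [0, 0, 0], "angular": [0, 0, 0], "hand": 0.05},
  {"translation": [0, 0, 0], "angular": [0, 0, 0], "hand": 0.05},
  {"translation": [0, 0, 0], "angular": [0, 0, 0], "hand": 0.05},
  {"translation": [0, 0, -0.02], "angular": [0, 0, 0], "hand": 0.055},
  {"translation": [0, 0, -0.03], "angular": [0, 0, 0], "hand": 0.055},
  {"translation": [0, 0, -0.04], "angular": [0, 0, 0], "hand": 0.055},
  {"translation": [0, 0, 0], "angular": [0, 0, 0], "hand": 0.07},
])

```text
time_s: 8.45
eef_pos: [0.5885, 0.0223, 0.3359]
eef_rot: [0.038, 0.689, 0.723, 0.038]
wrist_force: [-0.3, 0.2, -0.4]
opening: 0.815
```

Run:
```python
from h import *
show()
t=ctrl.camera("top"); s=ctrl.camera("scene"); w=ctrl.camera("wrist"); crop(s,150,130,350,330,3,"pics/j_scene.png"); crop(t,180,120,340,240,5,"pics/j_top.png"); cv2.imwrite("pics/j_wrist.png",w["img"][:,:,::-1])
```

```text
8.45 [0.5885 0.0223 0.3359] z [ 0.107  0.003 -0.994] x [-0.049  0.999 -0.002] [-0.3  0.2 -0.4] 0.815228714588512 [-0.18  0.05  1.49  0.02  1.49 -0.23]
```

View pics/j_scene.png

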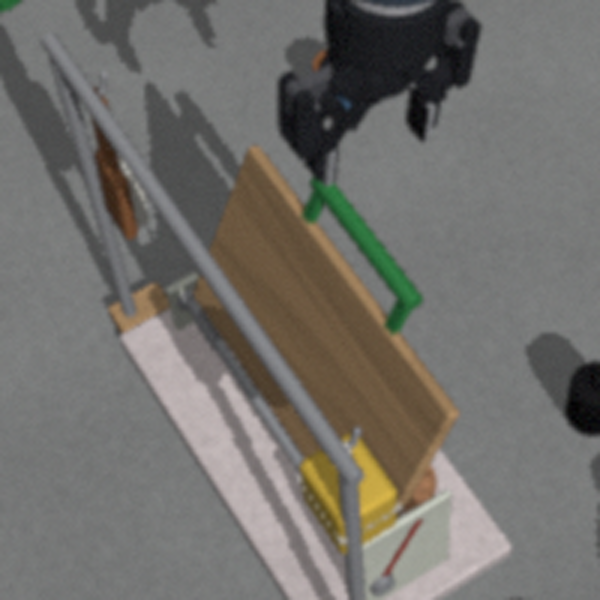

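View pics/j_wrist.png

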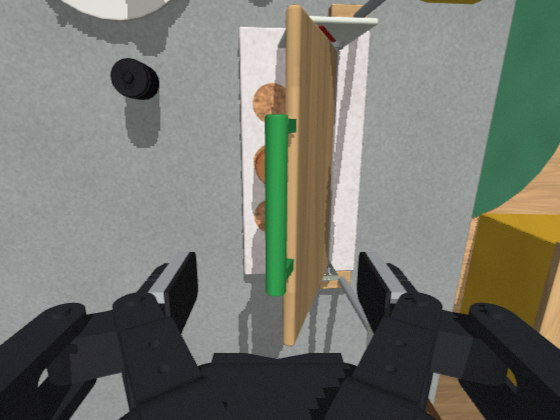

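The mirror held after release, with its corner still at (458,412) and its side edge parallel to the red line. I'll check the lean numerically and measure the pads and blue jar from the clear views.

View pics/j_top.png

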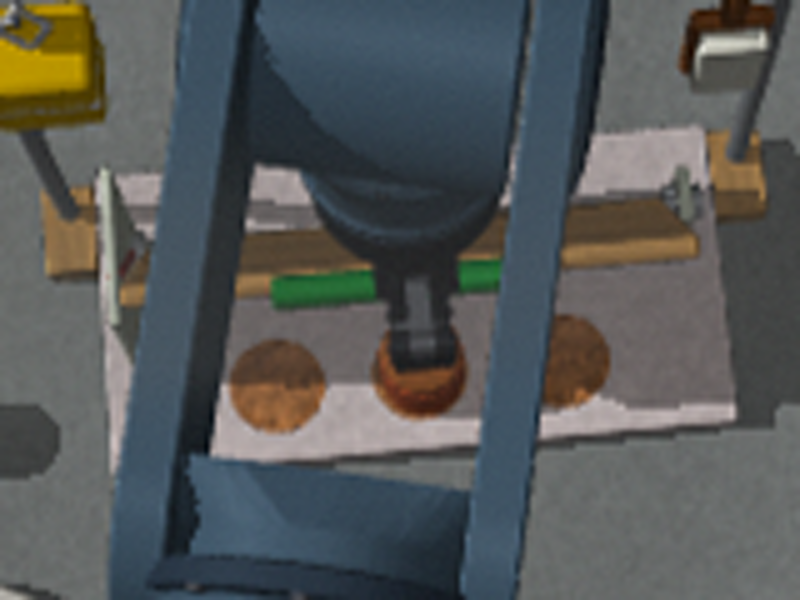

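Run:
```python
from h import *
w=ctrl.camera("wrist"); t=ctrl.camera("top"); s=ctrl.camera("scene")
S=lambda x,y:(150+x/3-.3,130+y/3-.3)
for n,a,b in [("barL",(276,118),S(412,301)),("barR",(276,291),S(323,186))]:
    print(n,*tri(w,a,s,b))
# pad cork mask in top
hsv=cv2.cvtColor(t["img"],cv2.COLOR_RGB2HSV)
print(hsv[120+390//5,180+283//5],hsv[120+365//5,180+575//5])
```

```text
barL [0.58889891 0.08737502 0.26683947] 0.0008561014675762395
barR [ 0.59443786 -0.03576617  0.26727898] 0.009212037012525619
[ 13 150 138] [ 13 136  79]
```

Lean from the bar height is about 0.43–0.46, within tolerance. The pads lie under the leaning mirror, so the jars must be gripped with a forward-pitched tool, held at the same pitch throughout so they stay upright. I'll fit quick kinematics to check that this pitch can be reached at all four spots.

```bash
cat > kin.py <<'E'
from h import *
from scipy.optimize import least_squares
D=[([-1.5403,.1816,1.6080,0,1.3538,-.2063],[.1349,-.5583,.2037],None),
([-.35,-.53,2.13,.21,1.08,-.46],[.4783,.0196,.2867],[.478,.026,-.878]),
([-.3,-.29,2.15,.22,.82,-.46],[.5271,.0187,.1979],[.474,.023,-.88]),
([-.29,-.26,2.15,.23,.79,-.46],[.5338,.0199,.1895],[.477,.023,-.879]),
([-.23,-.12,1.94,.11,1.0,-.33],[.5568,.0209,.2128],[.332,.016,-.943]),
([-.17,.13,1.6,.02,1.32,-.23],[.5952,.0226,.2386],[.096,.005,-.995]),
([-.18,.05,1.49,.02,1.49,-.23],[.5885,.0223,.3359],[.107,.003,-.994])]
def fk(q,P):
    a,d,h,l1,l2,L,e=P
    Z=lambda t:R.from_euler('z',t);Y=lambda t:R.from_euler('y',t)
    A=Z(q[0]); p=A.apply([a,d,h]); A=A*Y(q[1]); p=p+A.apply([0,0,l1]); A=A*Y(q[2]); p=p+A.apply([e,0,l2])
    A=A*Z(q[3])*Y(q[4]); p=p+A.apply([0,0,L]); A=A*Z(q[5]); return p,A
def fit(sg=1):
    def f(P):
        r=[]
        for q,p,z in D:
            q=list(q);q[3]*=sg; a,A=fk(q,P); r+=list(a-p)
        return r
    return least_squares(f,[0,.118,.3,.4,.4,.3,0])
if __name__=="__main__":
    for sg in (1,-1):
        s=fit(sg); print(sg,s.x.round(3),s.cost,np.abs(s.fun).max())
        for q,p,z in D:
            q=list(q);q[3]*=sg; print(fk(q,s.x)[1].apply([0,0,1]).round(3),z, fk(q,s.x)[1].apply([1,0,0]).round(3))
E
python3 kin.py
```

```text
1 [0.003 0.118 0.299 0.436 0.511 0.34  0.075] 1.9197472001095167e-05 0.002670079771558538
[-0.     0.002 -1.   ] None [-0.235  0.972  0.002]
[ 0.482  0.02  -0.876] [0.478, 0.026, -0.878] [-0.875 -0.049 -0.482]
[ 0.477  0.019 -0.878] [0.474, 0.023, -0.88] [-0.877 -0.042 -0.478]
[ 0.479  0.026 -0.878] [0.477, 0.023, -0.879] [-0.877 -0.039 -0.479]
[ 0.33   0.018 -0.944] [0.332, 0.016, -0.943] [-0.942 -0.053 -0.331]
[ 0.093  0.004 -0.996] [0.096, 0.005, -0.995] [-0.994 -0.056 -0.094]
[ 0.113 -0.    -0.994] [0.107, 0.003, -0.994] [-0.992 -0.049 -0.113]
-1 [ 0.184  0.138  0.008  0.097  0.382 -0.122 -0.09 ] 0.0027838508014647514 0.031357581333178786
[-0.     0.002 -1.   ] None [-0.235  0.972  0.002]
[ 0.356 -0.326 -0.876] [0.478, 0.026, -0.878] [-0.93  -0.216 -0.297]
[ 0.383 -0.286 -0.878] [0.474, 0.023, -0.88] [-0.903 -0.314 -0.292]
[ 0.386 -0.284 -0.878] [0.477, 0.023, -0.879] [-0.898 -0.333 -0.287]
[ 0.288 -0.162 -0.944] [0.332, 0.016, -0.943] [-0.951 -0.166 -0.262]
[ 0.087 -0.035 -0.996] [0.096, 0.005, -0.995] [-0.994 -0.065 -0.085]
[ 0.106 -0.04  -0.994] [0.107, 0.003, -0.994] [-0.993 -0.053 -0.104]
```

```bash
cat >> kin.py <<'E'
lo=np.array([-2.99,-.89,.3,-1.14,0,-3.12]);hi=np.array([2.99,2.07,2.58,4.28,2.63,3.12])
def ik(P,p,Rt,q0):
    def f(q):
        a,A=fk(q,P); A=A*R.from_euler('z',np.pi/2); return np.r_[(a-p)*5,(A.inv()*Rt).as_rotvec()]
    s=least_squares(f,np.clip(q0,lo+.01,hi-.01),bounds=(lo,hi)); return s.x,np.abs(s.fun).max()
def jt(pitch,yaw,up):
    # jaws along y. up: tool x forward-up; else backward-down
    x=np.array([np.cos(pitch),0,np.sin(pitch)]); z=np.array([np.sin(pitch),0,-np.cos(pitch)])
    if not up: x=-x
    y=np.cross(z,x); return R.from_euler('z',yaw)*R.from_matrix(np.c_[x,y,z])
E
cat > t.py <<'E'
from kin import *
P=fit().x
O=np.array([.684,.0283,0]); st=R.from_euler('z',YAW)
pts={"white":[.449,.271,.052],"blue":[.4535,-.281,.032],"padL":O+st.apply([-.072,.08,.052]),"padR":O+st.apply([-.072,-.08,.052])}
for al in (.5,.6,.7,.8,.9,1.0):
  for up in (1,0):
    for yaw in (0.048,):
      print(al,up,yaw)
      for n,c in pts.items():
        for lift in (0,.1):
          Rt=jt(al,yaw,up); p=np.array(c)+.019*Rt.apply([0,0,1])+[0,0,lift]
          best=min((ik(P,p,Rt,[q1,0,2,q4,.8,q6]) for q1 in (.3,-.6) for q4 in(0,.3,-.4) for q6 in (1.3,-1.8)),key=lambda r:r[1])
          print("  ",n,lift,best[0].round(2),round(best[1],4))
E
python3 t.py
```

```text
0.5 1 0.048
   white 0 [ 0.43  0.11  2.2  -0.47  0.41  2.34] 0.0
   white 0.1 [ 0.43 -0.11  2.15 -0.3   0.65  2.14] 0.0
   blue 0 [-1.05  0.2   2.15  0.74  0.69 -0.09] 0.0
   blue 0.1 [-1.05 -0.02  2.11  0.58  0.89  0.13] 0.0
   padL 0 [-0.05  0.24  2.03  0.12  0.37  1.37] 0.0
   padL 0.1 [-0.05  0.06  1.98  0.08  0.6   1.42] 0.0
   padR 0 [-0.39  0.25  2.03  0.48  0.45  0.74] 0.0
   padR 0.1 [-0.39  0.06  1.98  0.34  0.67  0.91] 0.0
0.5 0 0.048
   white 0 [ 0.43  0.11  2.2  -0.47  0.41 -0.8 ] 0.0
   white 0.1 [ 0.43 -0.11  2.15 -0.3   0.65 -1.  ] 0.0
   blue 0 [-1.05  0.2   2.15  0.74  0.69  3.06] 0.0
   blue 0.1 [-1.05 -0.02  2.11  0.58  0.89 -3.01] 0.0
   padL 0 [-0.05  0.24  2.03  0.12  0.37 -1.77] 0.0
   padL 0.1 [-0.05  0.06  1.98  0.08  0.6  -1.72] 0.0
   padR 0 [-0.39  0.25  2.03  0.48  0.45 -2.4 ] 0.0
   padR 0.1 [-0.39  0.06  1.98  0.34  0.67 -2.23] 0.0
0.6 1 0.048
   white 0 [ 0.45  0.1   2.25 -0.81  0.32  2.69] 0.0
   white 0.1 [ 0.45 -0.13  2.21 -0.44  0.55  2.3 ] 0.0
   blue 0 [-1.12  0.2   2.2   0.93  0.71 -0.31] 0.0
   blue 0.1 [-1.12 -0.03  2.17  0.73  0.89 -0.04] 0.
[... 3464 characters left out ...]
   blue 0.1 [-1.36  0.08  2.32  1.26  1.06 -0.7 ] 0.0
   padL 0 [-0.08  0.34  2.3   2.92  0.5  -1.44] 0.0
   padL 0.1 [-0.08  0.03  2.31  2.63  0.22 -1.14] 0.0
   padR 0 [-0.54  0.34  2.29  2.22  0.62 -1.09] 0.0
   padR 0.1 [-0.54  0.03  2.31  1.78  0.49 -0.58] 0.0
1.0 0 0.048
   white 0 [0.58 0.29 2.38 3.95 0.63 1.18] 0.0
   white 0.1 [ 0.56 -0.06  2.43  4.28  0.45  0.75] 0.0267
   blue 0 [-1.36  0.4   2.29  1.44  0.99  2.1 ] 0.0
   blue 0.1 [-1.36  0.08  2.32  1.26  1.06  2.44] 0.0
   padL 0 [-0.08  0.34  2.3   2.92  0.5   1.7 ] 0.0
   padL 0.1 [-0.08  0.03  2.31  2.63  0.22  2.  ] 0.0
   padR 0 [-0.54  0.34  2.29  2.22  0.62  2.05] 0.0
   padR 0.1 [-0.54  0.03  2.31  1.78  0.49  2.56] 0.0
```

The model fits to 3 mm. A pitch of about 0.55 works everywhere with the tool yaw near the arm plane, and it clears the mirror by 30 mm or more. White jar first, which will go on the left pad. I'll confirm it with an enlarged crop and plan the rows.

```bash
cat > t2.py <<'E'
from kin import *
P=fit().x
t=ctrl.camera("top"); crop(t,115,180,255,320,4,"pics/k_top.png")
p,Rc,o=cur()
A=.55; Rt=jt(A,.316,0); zd=Rt.apply([0,0,1]); G=np.array([.4493,.2716,.057]); T=G+.019*zd; S0=T-.12*zd
print("T",T,"S0",S0)
for x in (T,S0): print(ik(P,x,Rt,[.3,0,2.1,0,.6,-1.57]))
w=(Rc.inv()*Rt).as_rotvec(); print("rot",w)
mid=Rc*R.from_rotvec(w*.5)
print(ik(P,np.array([.45,.13,.32]),mid,[.1,0,2,0,1,-1]))
p1,R1=plan(p,Rc,np.array([.44,.13,.32]),mid,7,.075)
print(p1); plan(p1,R1,S0,Rt,7,.075)
E
python3 t2.py
```

```text
T [0.45873933 0.27468625 0.04080203] S0 [0.3991225  0.25519417 0.14310498]
(array([ 0.31742249,  0.04210654,  2.27922332, -0.00278485,  0.27026424,
       -1.56689986]), np.float64(1.1759759832585814e-12))
(array([ 3.17740117e-01, -3.80022076e-01,  2.35603582e+00, -1.57513988e-03,
        6.15580173e-01, -1.56802683e+00]), np.float64(2.942091015256665e-14))
rot [-0.43555134 -0.29687282 -1.79513482]
(array([ 0.05568143, -0.41341991,  1.9515577 , -0.04104435,  1.25539142,
       -0.8877656 ]), np.float64(4.8453741019471855e-12))
[ {"translation":[0.0163, -0.0201, -0.0006],"angular":[-0.0311, -0.0212, -0.1282],"hand":0.075},
{"translation":[0.0188, -0.0179, -0.0016],"angular":[-0.0311, -0.0212, -0.1282],"hand":0.075},
{"translation":[0.0209, -0.0153, -0.0024],"angular":[-0.0311, -0.0212, -0.1282],"hand":0.075},
{"translation":[0.0225, -0.0123, -0.0034],"angular":[-0.0311, -0.0212, -0.1282],"hand":0.075},
{"translation":[0.0239, -0.0093, -0.0042],"angular":[-0.0311, -0.0212, -0.1282],"hand":0.075},
{"translation":[0.0247, -0.006, -0.005],"angular":[-0.0311, -0.0212, -0.1282],"hand":0.075},
{"translation":[0.0252, -0.0027, -0.0056],"angular":[-0.0311, -0.0212, -0.1282],"hand":0.075} ]
[0.44001323 0.1299508  0.31995406]
[ {"translation":[0.0221, 0.0067, 0.0214],"angular":[-0.0311, -0.0212, -0.1282],"hand":0.075},
{"translation":[0.0216, 0.0089, 0.0211],"angular":[-0.0311, -0.0212, -0.1282],"hand":0.075},
{"translation":[0.0208, 0.011, 0.021],"angular":[-0.0311, -0.0212, -0.1282],"hand":0.075},
{"translation":[0.0197, 0.0129, 0.021],"angular":[-0.0311, -0.0212, -0.1282],"hand":0.075},
{"translation":[0.0184, 0.0146, 0.021],"angular":[-0.0311, -0.0212, -0.1282],"hand":0.075},
{"translation":[0.0168, 0.0163, 0.021],"angular":[-0.0311, -0.0212, -0.1282],"hand":0.075},
{"translation":[0.0151, 0.0177, 0.0213],"angular":[-0.0311, -0.0212, -0.1282],"hand":0.075} ]
```

View pics/k_top.png

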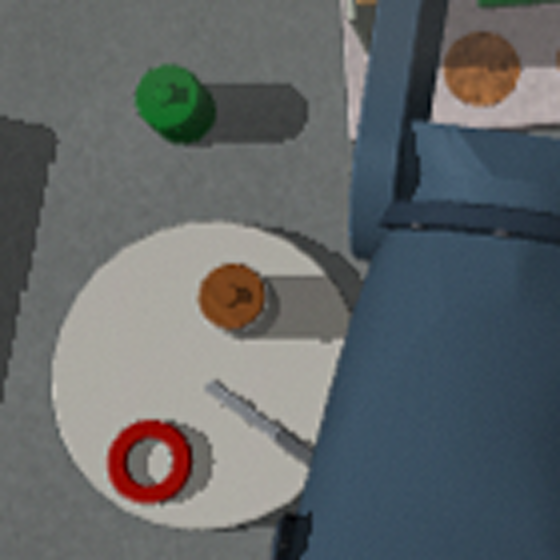

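The white jar is the brown-lidded one at crop (233,297) on the turntable. The green jar at (175,100) and the black one are decoys.

Call:
apply_moves([
  {"translation": [0.016, -0.02, -0.0005], "angular": [-0.031, -0.021, -0.128], "hand": 0.075},
  {"translation": [0.019, -0.018, -0.0015], "angular": [-0.031, -0.021, -0.128], "hand": 0.075},
  {"translation": [0.021, -0.0155, -0.0025], "angular": [-0.031, -0.021, -0.128], "hand": 0.075},
  {"translation": [0.0225, -0.0125, -0.0035], "angular": [-0.031, -0.021, -0.128], "hand": 0.075},
  {"translation": [0.024, -0.0095, -0.004], "angular": [-0.031, -0.021, -0.128], "hand": 0.075},
  {"translation": [0.025, -0.006, -0.005], "angular": [-0.031, -0.021, -0.128], "hand": 0.075},
  {"translation": [0.025, -0.0025, -0.0055], "angular": [-0.031, -0.021, -0.128], "hand": 0.075},
])

```text
time_s: 9.68
eef_pos: [0.4391, 0.1305, 0.32]
eef_rot: [0.169, 0.3, 0.938, 0.044]
wrist_force: [-0.4, -0.4, -0.1]
opening: 0.878
```

Call:
apply_moves([
  {"translation": [0.022, 0.0065, 0.0215], "angular": [-0.031, -0.021, -0.128], "hand": 0.075},
  {"translation": [0.0215, 0.009, 0.021], "angular": [-0.031, -0.021, -0.128], "hand": 0.075},
  {"translation": [0.021, 0.011, 0.021], "angular": [-0.031, -0.021, -0.128], "hand": 0.075},
  {"translation": [0.0195, 0.013, 0.021], "angular": [-0.031, -0.021, -0.128], "hand": 0.075},
  {"translation": [0.0185, 0.0145, 0.021], "angular": [-0.031, -0.021, -0.128], "hand": 0.075},
  {"translation": [0.017, 0.0165, 0.021], "angular": [-0.031, -0.021, -0.128], "hand": 0.075},
  {"translation": [0.015, 0.0175, 0.0215], "angular": [-0.031, -0.021, -0.128], "hand": 0.075},
  {"translation": [0, 0, 0], "angular": [0, 0, 0], "hand": 0.075},
])

```text
time_s: 10.68
eef_pos: [0.3967, 0.2549, 0.1405]
eef_rot: [0.265, -0.15, 0.952, 0.043]
wrist_force: [0.6, -0.6, -0.2]
opening: 0.876
```

```bash
cat > t3.py <<'E'
from kin import *
show()
w=ctrl.camera("wrist"); cv2.imwrite("pics/l_wrist.png",w["img"][:,:,::-1]); t=ctrl.camera("top")
crop(t,180,120,340,240,5,"pics/l_top.png"); cv2.imwrite("pics/l_top0.png",t["img"][:,:,::-1])
print("jar lid/knob top",proj(w,[.4493,.2716,.077]),proj(w,[.4493,.2716,.085]))
p,Rc,o=cur()
Rt=jt(.55,.316,0); zd=Rt.apply([0,0,1]); T=np.array([.4493,.2716,.057])+.019*zd
plan(p,Rc,T,Rt,6,.075)
E
python3 t3.py
```

```text
10.675 [0.3967 0.2549 0.1405] z [ 0.491  0.161 -0.856] x [-0.815 -0.263 -0.517] [ 0.6 -0.6 -0.2] 0.8763515763321262 [ 0.32 -0.37  2.35 -0.    0.61 -1.56]
jar lid/knob top [276.17118493 220.81847084] [276.16490323 228.65761079]
[ {"translation":[0.0002, 0.0001, 0.0201],"angular":[-0.0002, -0.0001, -0.0009],"hand":0.075},
{"translation":[0.0001, -0.0, 0.0201],"angular":[-0.0002, -0.0001, -0.0009],"hand":0.075},
{"translation":[0.0002, 0.0, 0.0201],"angular":[-0.0002, -0.0001, -0.0009],"hand":0.075},
{"translation":[0.0002, 0.0001, 0.0201],"angular":[-0.0002, -0.0001, -0.0009],"hand":0.075},
{"translation":[0.0001, 0.0, 0.0201],"angular":[-0.0002, -0.0001, -0.0009],"hand":0.075},
{"translation":[0.0002, 0.0001, 0.0201],"angular":[-0.0002, -0.0001, -0.0009],"hand":0.075} ]
```

View pics/l_wrist.png

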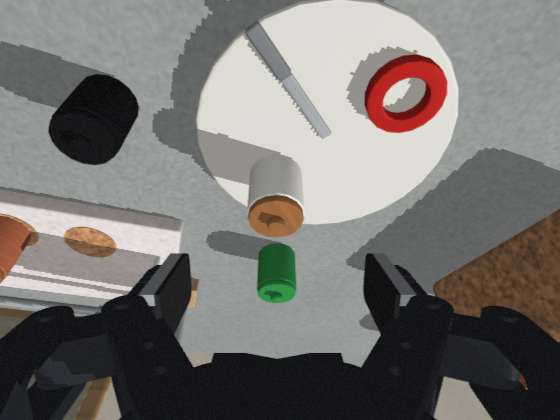

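View pics/l_top.png

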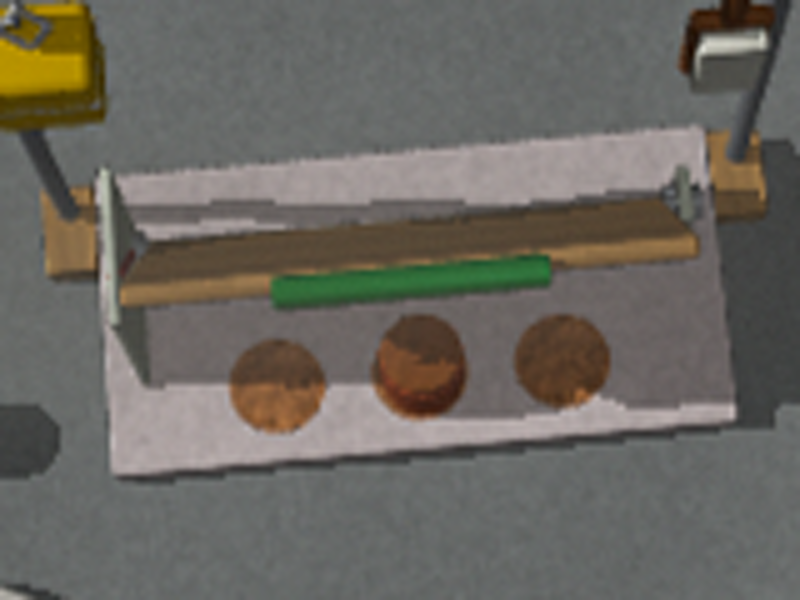

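The jar's lid (275,215) is centred between the fingers, within 2–4 mm of prediction. I'll descend along the tool axis and close.

Call:
apply_moves([
  {"translation": [0.0003, 0, 0.02], "angular": [0, 0, 0], "hand": 0.075},
  {"translation": [0.0003, 0, 0.02], "angular": [0, 0, 0], "hand": 0.075},
  {"translation": [0.0003, 0, 0.02], "angular": [0, 0, 0], "hand": 0.075},
  {"translation": [0.0003, 0, 0.02], "angular": [0, 0, 0], "hand": 0.075},
  {"translation": [0.0003, 0, 0.02], "angular": [0, 0, 0], "hand": 0.075},
  {"translation": [0.0003, 0, 0.018], "angular": [0, 0, 0], "hand": 0.075},
  {"translation": [0, 0, 0], "angular": [0, 0, 0], "hand": 0.075},
])

```text
time_s: 11.65
eef_pos: [0.4579, 0.2737, 0.0425]
eef_rot: [0.268, -0.149, 0.951, 0.043]
wrist_force: [-0.3, 0.4, 0.3]
opening: 0.877
```

Run:
```python
from h import *
show()
w=ctrl.camera("wrist"); cv2.imwrite("pics/m_wrist.png",w["img"][:,:,::-1]); s=ctrl.camera("scene"); crop(s,330,220,470,340,5,"pics/m_scene.png")
t=ctrl.camera("top")
for n,u in [("L",(278,386)),("R",(562.5,361)),("L edges",(229,386)),("",(327,386)),("",(278,338)),("",(278,433)),("terra top",(421,352))]:
    print(n,onz(t,(180+u[0]/5-.4,120+u[1]/5-.4),.085-.008 if n[:1]=="t" else .02).round(4))
```

```text
11.65 [0.4579 0.2737 0.0425] z [ 0.497  0.161 -0.853] x [-0.812 -0.26  -0.522] [-0.3  0.4  0.3] 0.8769480581855383 [ 0.32  0.05  2.27 -0.01  0.27 -1.56]
L [0.6082 0.1037 0.02  ]
R [ 0.615 -0.056  0.02 ]
L edges [0.6095 0.131  0.02  ]
 [0.6069 0.0763 0.02  ]
 [0.6359 0.1028 0.02  ]
 [0.5813 0.1045 0.02  ]
terra top [0.6092 0.0224 0.077 ]
```

View pics/m_wrist.png

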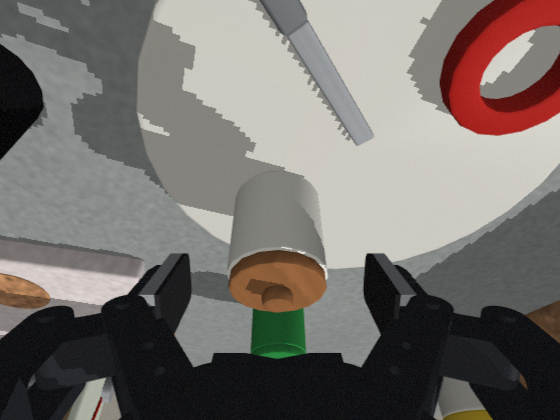

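View pics/m_scene.png

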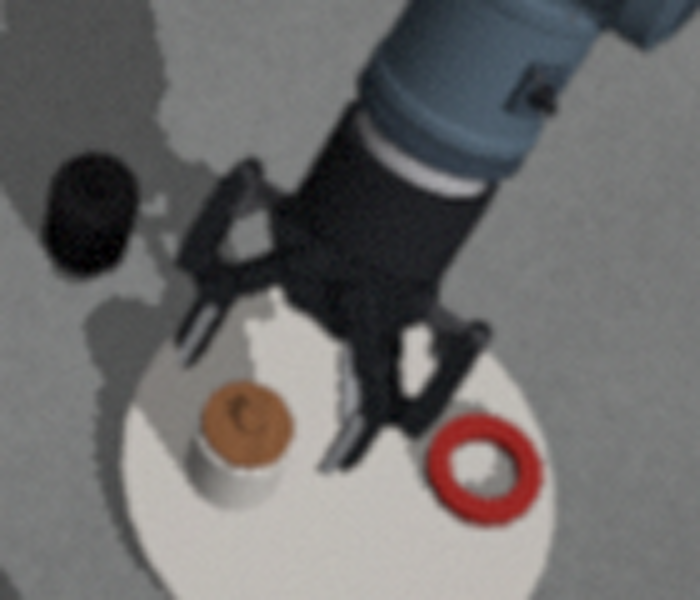

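Run:
```python
from h import *
w=ctrl.camera("wrist"); s=ctrl.camera("scene")
for x,y in [(.4493,.2716),(.4475,.271),(.446,.27)]:
  for z in (.085,.077,.070,.02): print(x,z,proj(w,[x,y,z]).round(1),((proj(s,[x,y,z])-[330,220])*5).round(0))
p,Rc,o=cur()
for b in (0,.019,.032): q=p-b*Rc.apply([0,0,1]); print(b,q,proj(w,q),(proj(s,q)-[330,220])*5)
```

```text
0.4493 0.085 [277.1 306.6] [245. 411.]
0.4493 0.077 [277.1 290. ] [242. 418.]
0.4493 0.07 [277.1 276.4] [240. 423.]
0.4493 0.02 [277.  199.3] [225. 464.]
0.4475 0.085 [277.1 304.5] [247. 408.]
0.4475 0.077 [277.1 287.8] [245. 415.]
0.4475 0.07 [277.  274.2] [242. 421.]
0.4475 0.02 [277.  196.9] [227. 461.]
0.446 0.085 [275.9 302.6] [249. 405.]
0.446 0.077 [275.9 285.8] [246. 411.]
0.446 0.07 [276.  272.1] [244. 417.]
0.446 0.02 [276.1 194.7] [229. 458.]
0 [0.45722763 0.27411441 0.04335248] [276.94088174 241.36705426] [221.50575517 457.70391305]
0.019 [0.447763   0.27103231 0.05953647] [276.91497248 255.60849283] [238.79749103 429.67882614]
0.032 [0.44128719 0.26892351 0.07060972] [276.89357465 267.37015215] [250.78095597 410.25696766]
```

Prediction and view agree within 2 mm. The grip would sit a bit high on the jar, so I'll drop 8 mm straight down and then close.

Call:
apply_moves([
  {"translation": [0.004, 0, 0.007], "angular": [0, 0, 0], "hand": 0.075},
  {"translation": [0, 0, 0], "angular": [0, 0, 0], "hand": 0.06},
  {"translation": [0, 0, 0], "angular": [0, 0, 0], "hand": 0.045},
  {"translation": [0, 0, 0], "angular": [0, 0, 0], "hand": 0.036},
  {"translation": [0, 0, 0], "angular": [0, 0, 0], "hand": 0.036},
  {"translation": [0, 0, 0], "angular": [0, 0, 0], "hand": 0.036},
  {"translation": [0, 0, 0], "angular": [0, 0, 0], "hand": 0.036},
])

```text
time_s: 12.78
eef_pos: [0.4572, 0.2742, 0.0344]
eef_rot: [0.268, -0.15, 0.951, 0.043]
wrist_force: [-1.2, -0.4, 4.1]
opening: 0.498
```

Run:
```python
from h import *
show()
w=ctrl.camera("wrist"); cv2.imwrite("pics/n_wrist.png",w["img"][:,:,::-1]); s=ctrl.camera("scene"); crop(s,330,220,470,340,5,"pics/n_scene.png")
```

```text
12.775 [0.4572 0.2742 0.0344] z [ 0.497  0.162 -0.852] x [-0.811 -0.262 -0.523] [-1.2 -0.4  4.1] 0.49763548611802644 [ 0.32  0.07  2.27 -0.01  0.24 -1.56]
```

View pics/n_wrist.png

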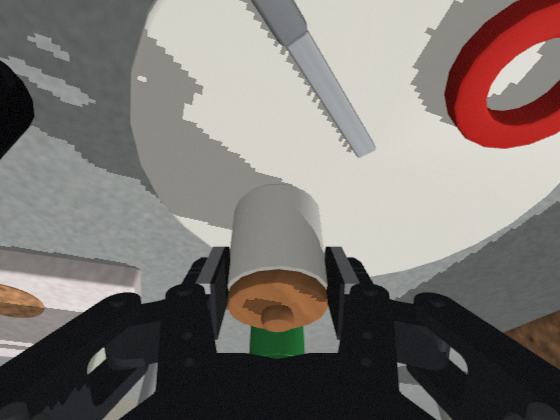

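View pics/n_scene.png

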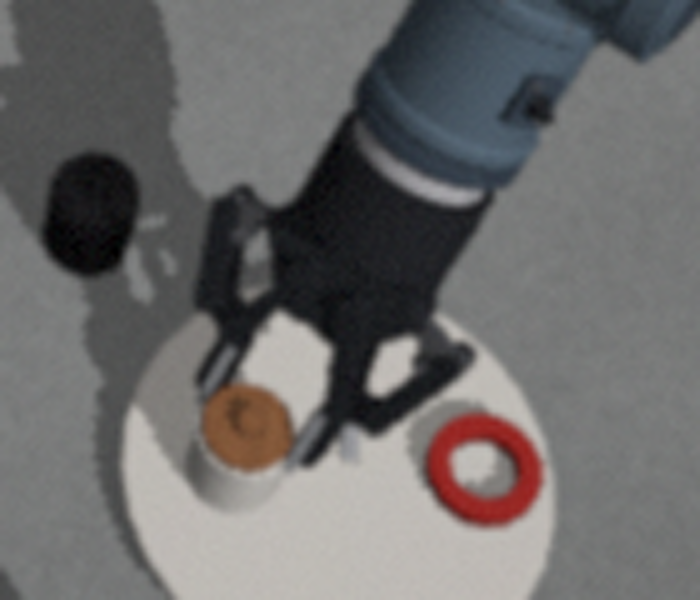

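Gripped: opening 0.498, and the jar has not moved. I'll lift it, check that it is upright, and carry it.

Run:
```python
from h import *
p,Rc,o=cur(); print(Rc.inv().apply([0,0,.02]).round(4))
```

```text
[-0.0105  0.     -0.017 ]
```

Call:
apply_moves([
  {"translation": [-0.005, 0, -0.0085], "angular": [0, 0, 0], "hand": 0.036},
  {"translation": [-0.0105, 0, -0.017], "angular": [0, 0, 0], "hand": 0.036},
  {"translation": [-0.0105, 0, -0.017], "angular": [0, 0, 0], "hand": 0.036},
  {"translation": [-0.0105, 0, -0.017], "angular": [0, 0, 0], "hand": 0.036},
  {"translation": [-0.005, 0, -0.0085], "angular": [0, 0, 0], "hand": 0.036},
])

```text
time_s: 13.5
eef_pos: [0.4567, 0.2739, 0.1147]
eef_rot: [0.268, -0.15, 0.951, 0.043]
wrist_force: [0.6, -0.4, -2.2]
opening: 0.503
```

```bash
cat > t4.py <<'E'
from kin import *
show()
w=ctrl.camera("wrist"); cv2.imwrite("pics/o_wrist.png",w["img"][:,:,::-1]); s=ctrl.camera("scene"); crop(s,330,200,470,320,5,"pics/o_scene.png")
p,Rc,o=cur(); P=fit().x
Rt=jt(.55,0.0,0)*R.identity()
# keep tilt exactly as at present: rotate about vertical only
Rt=R.from_euler('z',-.316)*Rc
T=np.array([.6187,.1055,.0349])
for a in (T,T+[-.11,0,.05],T+[0,0,.02]): print(ik(P,a,Rt,[0,0,2.1,0,.6,-1.57]))
p1,R1=plan(p,Rc,T+[-.11,0,.05],Rt,9,.036)
E
python3 t4.py
```

```text
13.5 [0.4567 0.2739 0.1147] z [ 0.497  0.162 -0.852] x [-0.811 -0.262 -0.523] [ 0.6 -0.4 -2.2] 0.5026867826057605 [ 0.32 -0.13  2.24 -0.    0.48 -1.56]
(array([-0.02816337,  0.24192108,  2.06041179,  0.05001412,  0.28863501,
       -1.63970427]), np.float64(3.3529929313910643e-12))
(array([-0.03764295, -0.11410668,  2.30244831,  0.04897255,  0.40285247,
       -1.64489172]), np.float64(4.5846410435396155e-14))
(array([-0.02816337,  0.1990563 ,  2.0563949 ,  0.04323912,  0.33546602,
       -1.63258743]), np.float64(3.151552935162321e-14))
[ {"translation":[0.002, -0.0196, 0.0026],"angular":[0.0184, -0.0, 0.0299],"hand":0.036},
{"translation":[0.0014, -0.0196, 0.003],"angular":[0.0184, -0.0, 0.0299],"hand":0.036},
{"translation":[0.0008, -0.0195, 0.0034],"angular":[0.0184, -0.0, 0.0299],"hand":0.036},
{"translation":[0.0003, -0.0196, 0.0037],"angular":[0.0184, -0.0, 0.0299],"hand":0.036},
{"translation":[-0.0004, -0.0194, 0.0041],"angular":[0.0184, -0.0, 0.0299],"hand":0.036},
{"translation":[-0.0009, -0.0193, 0.0045],"angular":[0.0184, -0.0, 0.0299],"hand":0.036},
{"translation":[-0.0015, -0.0193, 0.0048],"angular":[0.0184, -0.0, 0.0299],"hand":0.036},
{"translation":[-0.0021, -0.019, 0.0051],"angular":[0.0184, -0.0, 0.0299],"hand":0.036},
{"translation":[-0.0026, -0.019, 0.0055],"angular":[0.0184, -0.0, 0.0299],"hand":0.036} ]
```

View pics/o_wrist.png

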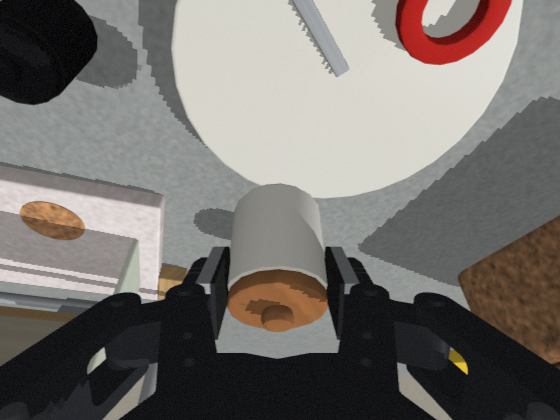

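View pics/o_scene.png

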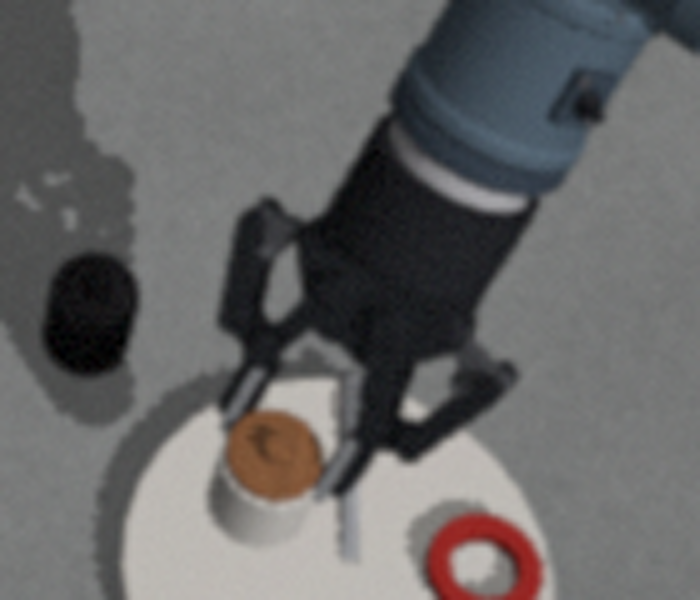

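The jar looks the same in the hand after the lift, so there was no slip or tilt. I'll carry it to the front of the left pad.

Call:
apply_moves([
  {"translation": [0.0015, -0.0195, 0.0015], "angular": [0.0184, 0, 0.03], "hand": 0.036},
  {"translation": [0.001, -0.0195, 0.002], "angular": [0.0184, 0, 0.03], "hand": 0.036},
  {"translation": [0.0005, -0.0195, 0.0025], "angular": [0.0184, 0, 0.03], "hand": 0.036},
  {"translation": [0, -0.0195, 0.003], "angular": [0.0184, 0, 0.03], "hand": 0.036},
  {"translation": [-0.0005, -0.0195, 0.004], "angular": [0.0184, 0, 0.03], "hand": 0.036},
  {"translation": [-0.001, -0.0195, 0.0045], "angular": [0.0184, 0, 0.03], "hand": 0.036},
  {"translation": [-0.0015, -0.019, 0.005], "angular": [0.0184, 0, 0.03], "hand": 0.036},
  {"translation": [-0.002, -0.019, 0.005], "angular": [0.0184, 0, 0.03], "hand": 0.036},
  {"translation": [-0.0025, -0.019, 0.0055], "angular": [0.0184, 0, 0.03], "hand": 0.036},
  {"translation": [0, 0, 0], "angular": [0, 0, 0], "hand": 0.036},
])

```text
time_s: 14.85
eef_pos: [0.5068, 0.1047, 0.0864]
eef_rot: [0.27, 0.003, 0.963, -0.0]
wrist_force: [0.1, 0.6, -1.2]
opening: 0.501
```

```bash
cat > t5.py <<'E'
from kin import *
show()
w=ctrl.camera("wrist"); cv2.imwrite("pics/p_wrist.png",w["img"][:,:,::-1]); t=ctrl.camera("top"); crop(t,180,120,340,280,4,"pics/p_top.png")
p,Rc,o=cur()
z=Rc.apply([0,0,1]); print("pitch",np.arctan2(np.hypot(z[0],z[1]),-z[2]),"yaw",np.arctan2(z[1],z[0]))
T=np.array([.6187,.1055,.0349])
p1,R1=plan(p,Rc,T+[0,0,.02],Rc,6,.036)
E
python3 t5.py
```

```text
14.85 [0.5068 0.1047 0.0864] z [ 0.52  -0.002 -0.854] x [-0.854  0.005 -0.52 ] [ 0.1  0.6 -1.2] 0.5009527957691451 [-0.04 -0.11  2.3   0.05  0.41 -1.64]
pitch 0.5473363475467163 yaw -0.0018609096545654476
[ {"translation":[-0.0132, 0.0001, 0.0143],"angular":[0.0, 0.0, 0.0],"hand":0.036},
{"translation":[-0.0131, 0.0, 0.0142],"angular":[0.0, 0.0, 0.0],"hand":0.036},
{"translation":[-0.0132, 0.0001, 0.0143],"angular":[0.0, 0.0, 0.0],"hand":0.036},
{"translation":[-0.0132, 0.0, 0.0142],"angular":[0.0, 0.0, 0.0],"hand":0.036},
{"translation":[-0.0131, 0.0001, 0.0143],"angular":[0.0, 0.0, 0.0],"hand":0.036},
{"translation":[-0.0132, 0.0, 0.0142],"angular":[0.0, 0.0, 0.0],"hand":0.036} ]
```

View pics/p_wrist.png

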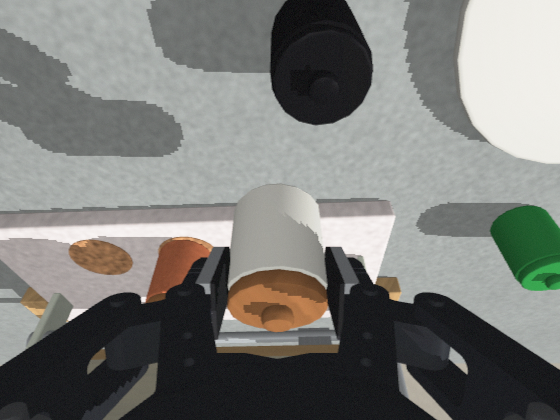

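View pics/p_top.png

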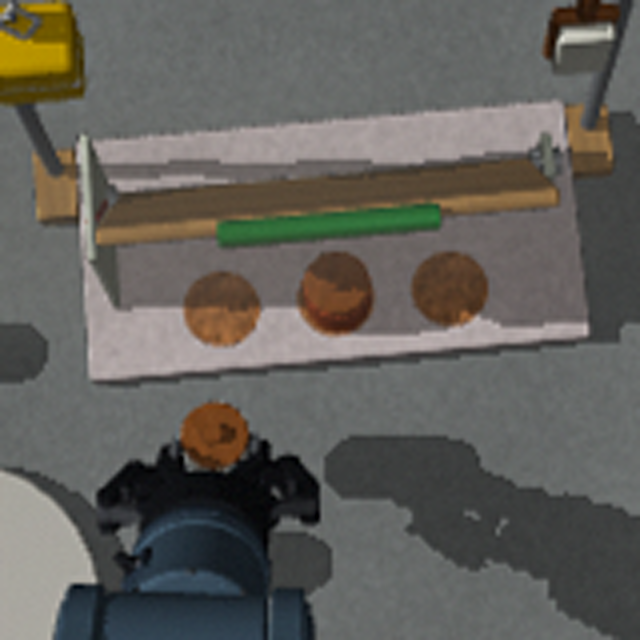

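The top view shows the held lid at crop (216,436) and the left pad at (222,309). I'll measure the remaining offset in this one camera.

Run:
```python
from h import *
t=ctrl.camera("top"); s=ctrl.camera("scene"); crop(s,200,180,400,340,4,"pics/q_scene.png")
p,Rc,o=cur(); zt=p[2]-.0144+.057
hsv=cv2.cvtColor(t["img"],cv2.COLOR_RGB2HSV); m=cv2.inRange(hsv,(5,120,60),(15,255,255)); k=np.zeros_like(m); k[215:245,220:246]=m[215:245,220:246]
pts=np.array([onz(t,(v,u),zt)[:2] for u,v in np.argwhere(k>0)]); c=(pts.max(0)+pts.min(0))/2; print("lid",c,pts.max(0)-pts.min(0))
pad=onz(t,(180+278/5-.4,120+385.5/5-.4),.02)[:2]
print("pad",pad,"delta",pad-c,"TCP",p, "target TCP",p[:2]+pad-c)
```

```text
lid [0.49695956 0.10469565] [0.04180709 0.0410823 ]
pad [0.60849967 0.10364823] delta [ 0.1115401  -0.00104742] TCP [0.5070107  0.10589026 0.08733943] target TCP [0.6185508  0.10484284]
```

View pics/q_scene.png

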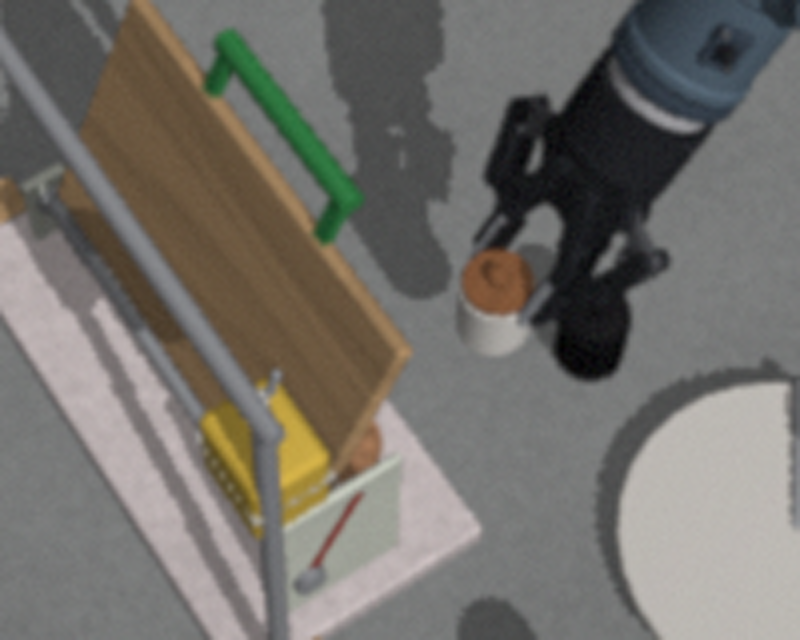

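Target TCP is (0.6186, 0.105), agreeing with the plan to 0.5 mm. I'll move in, then lower gently.

Call:
apply_moves([
  {"translation": [-0.013, 0, 0.0142], "angular": [0, 0, 0], "hand": 0.036},
  {"translation": [-0.013, 0, 0.0142], "angular": [0, 0, 0], "hand": 0.036},
  {"translation": [-0.013, 0, 0.0142], "angular": [0, 0, 0], "hand": 0.036},
  {"translation": [-0.013, 0, 0.0142], "angular": [0, 0, 0], "hand": 0.036},
  {"translation": [-0.013, 0, 0.0142], "angular": [0, 0, 0], "hand": 0.036},
  {"translation": [-0.013, 0, 0.0142], "angular": [0, 0, 0], "hand": 0.036},
  {"translation": [0, 0, 0], "angular": [0, 0, 0], "hand": 0.036},
])

```text
time_s: 15.92
eef_pos: [0.6191, 0.1056, 0.0556]
eef_rot: [0.271, 0.001, 0.963, 0.0]
wrist_force: [-1.0, 0.3, -1.7]
opening: 0.498
```

```bash
cat > t6.py <<'E'
from kin import *
show()
w=ctrl.camera("wrist"); cv2.imwrite("pics/r_wrist.png",w["img"][:,:,::-1]); t=ctrl.camera("top"); crop(t,180,120,340,280,4,"pics/r_top.png")
p,Rc,o=cur()
p1,R1=plan(p,Rc,np.array([.6186,.105,.036]),Rc,4,.036)
E
python3 t6.py
```

```text
15.925 [0.6191 0.1056 0.0556] z [ 0.522 -0.001 -0.853] x [-0.853  0.003 -0.522] [-1.   0.3 -1.7] 0.4976270211454076 [-0.03  0.21  2.05  0.04  0.34 -1.63]
[ {"translation":[0.0023, -0.0001, 0.0042],"angular":[0.0, 0.0, 0.0],"hand":0.036},
{"translation":[0.0023, -0.0002, 0.0043],"angular":[0.0, 0.0, 0.0],"hand":0.036},
{"translation":[0.0023, -0.0001, 0.0042],"angular":[0.0, 0.0, 0.0],"hand":0.036},
{"translation":[0.0023, -0.0002, 0.0043],"angular":[0.0, 0.0, 0.0],"hand":0.036} ]
```

View pics/r_wrist.png

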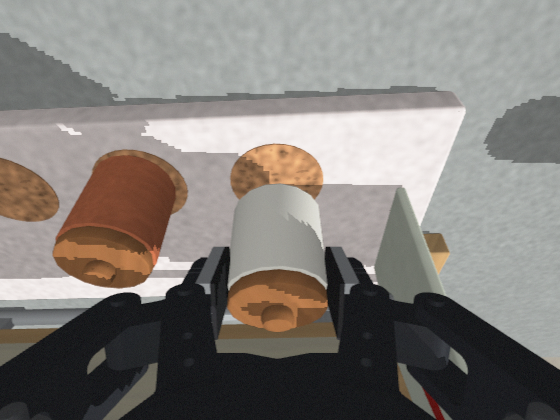

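View pics/r_top.png

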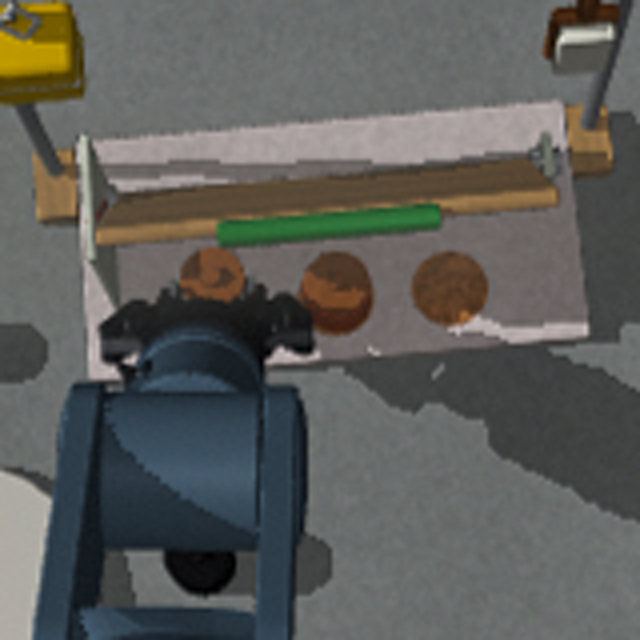

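The pad (277) and jar (277) are laterally aligned and everything is clear. I'll lower.

Call:
apply_moves([
  {"translation": [0.0025, 0, 0.0042], "angular": [0, 0, 0], "hand": 0.036},
  {"translation": [0.0025, 0, 0.0042], "angular": [0, 0, 0], "hand": 0.036},
  {"translation": [0.0025, 0, 0.0042], "angular": [0, 0, 0], "hand": 0.036},
  {"translation": [0.0023, 0, 0.0038], "angular": [0, 0, 0], "hand": 0.036},
  {"translation": [0, 0, 0], "angular": [0, 0, 0], "hand": 0.036},
])

```text
time_s: 16.65
eef_pos: [0.6183, 0.105, 0.036]
eef_rot: [0.271, 0.002, 0.963, -0.0]
wrist_force: [0.1, -0.6, -1.0]
opening: 0.495
```

Run:
```python
from h import *
show()
w=ctrl.camera("wrist"); cv2.imwrite("pics/s_wrist.png",w["img"][:,:,::-1])
```

```text
16.65 [0.6183 0.105  0.036 ] z [ 0.521 -0.001 -0.853] x [-0.853  0.004 -0.521] [ 0.1 -0.6 -1. ] 0.49481440889387523 [-0.03  0.25  2.05  0.05  0.29 -1.64]
```

View pics/s_wrist.png

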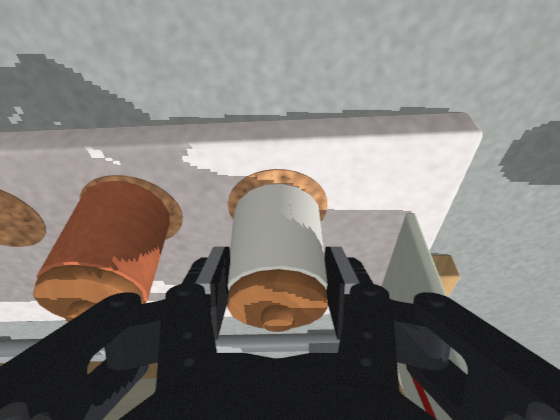

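Call:
apply_moves([
  {"translation": [0.0005, 0, 0.0009], "angular": [0, 0, 0], "hand": 0.036},
  {"translation": [0.0005, 0, 0.0009], "angular": [0, 0, 0], "hand": 0.036},
  {"translation": [0, 0, 0], "angular": [0, 0, 0], "hand": 0.036},
])

```text
time_s: 17.08
eef_pos: [0.6189, 0.105, 0.0346]
eef_rot: [0.271, 0.002, 0.963, -0.0]
wrist_force: [0.2, 0.8, -2.5]
opening: 0.499
```

Call:
apply_moves([
  {"translation": [0.0005, 0, 0.0008], "angular": [0, 0, 0], "hand": 0.036},
  {"translation": [0, 0, 0], "angular": [0, 0, 0], "hand": 0.036},
])

```text
time_s: 17.32
eef_pos: [0.6196, 0.1051, 0.0345]
eef_rot: [0.272, 0.002, 0.962, -0.0]
wrist_force: [-0.4, 0.1, 2.3]
opening: 0.499
```

Run:
```python
from h import *
show()
w=ctrl.camera("wrist"); show(); print(ctrl.get_obs()["torque"])
```

```text
17.325 [0.6196 0.1051 0.0345] z [ 0.524 -0.001 -0.852] x [-0.852  0.004 -0.524] [-0.4  0.1  2.3] 0.4988441435924228 [-0.03  0.26  2.05  0.05  0.29 -1.64]
17.375 [0.6196 0.1051 0.0345] z [ 0.524 -0.001 -0.852] x [-0.852  0.004 -0.524] [-1.7  0.   1.5] 0.49363067291172846 [-0.03  0.26  2.05  0.05  0.29 -1.64]
[0.01053093 0.14220912 0.00998004]
```

Contact is felt (+2 N). I'll open slightly and retreat along the tool axis.

Call:
apply_moves([
  {"translation": [0, 0, 0], "angular": [0, 0, 0], "hand": 0.052},
  {"translation": [0, 0, 0], "angular": [0, 0, 0], "hand": 0.062},
  {"translation": [0, 0, 0], "angular": [0, 0, 0], "hand": 0.062},
  {"translation": [0, 0, -0.015], "angular": [0, 0, 0], "hand": 0.062},
  {"translation": [0, 0, -0.025], "angular": [0, 0, 0], "hand": 0.062},
  {"translation": [0, 0, -0.03], "angular": [0, 0, 0], "hand": 0.065},
  {"translation": [0.02, 0, -0.035], "angular": [0, 0, 0], "hand": 0.075},
  {"translation": [0.02, 0, -0.04], "angular": [0, 0, 0], "hand": 0.075},
  {"translation": [0, 0, 0], "angular": [0, 0, 0], "hand": 0.075},
])

```text
time_s: 18.5
eef_pos: [0.5086, 0.1057, 0.1388]
eef_rot: [0.273, 0.002, 0.962, -0.0]
wrist_force: [0.7, 0.0, 0.9]
opening: 0.88
```

```bash
cat > t7.py <<'E'
from kin import *
show()
w=ctrl.camera("wrist"); cv2.imwrite("pics/u_wrist.png",w["img"][:,:,::-1]); t=ctrl.camera("top"); crop(t,180,120,400,280,3.5,"pics/u_top.png")
s=ctrl.camera("scene"); crop(s,150,130,350,330,3,"pics/u_scene.png")
P=fit().x; p,Rc,o=cur()
for G in ([.453,-.2805,.037],):
  G=np.array(G)
  for yaw in (-.78,-.6):
    Rt=jt(.55,yaw,0); zd=Rt.apply([0,0,1]); T=G+.0125*np.array([np.cos(yaw),np.sin(yaw),0]); T[2]=.0150
    print(yaw,T,T-.12*zd,"rot",(Rc.inv()*Rt).as_rotvec())
    for a in (T,T-.12*zd): print(ik(P,a,Rt,[-.7,0,2.1,0,.6,-1.57]))
E
python3 t7.py
```

```text
18.5 [0.5086 0.1057 0.1388] z [ 0.526 -0.001 -0.851] x [-0.851  0.003 -0.526] [0.7 0.  0.9] 0.8798146764466176 [-0.04 -0.23  2.26  0.03  0.55 -1.63]
-0.78 [ 0.46188642 -0.28929099  0.015     ] [ 0.41729617 -0.24517957  0.11730294] rot [ 4.06398041e-01 -4.51584052e-04  6.61320297e-01]
(array([-0.77678401,  0.13542943,  2.25799652, -0.008538  ,  0.19817605,
       -1.55968372]), np.float64(3.02348757141857e-10))
(array([-0.77609217, -0.29043166,  2.35689909, -0.00407433,  0.52513224,
       -1.56393945]), np.float64(2.610689442406056e-13))
-0.6 [ 0.4633167  -0.28755803  0.015     ] [ 0.41154961 -0.25214226  0.11730294] rot [ 3.12338811e-01 -3.73897738e-04  5.07850894e-01]
(array([-0.86079461,  0.12356636,  2.27214358,  0.57578196,  0.25012295,
       -2.35594267]), np.float64(4.235223283188816e-12))
(array([-0.91764301, -0.32281222,  2.3790256 ,  0.30290278,  0.57911386,
       -2.09990449]), np.float64(8.326672684688674e-16))
```

View pics/u_wrist.png

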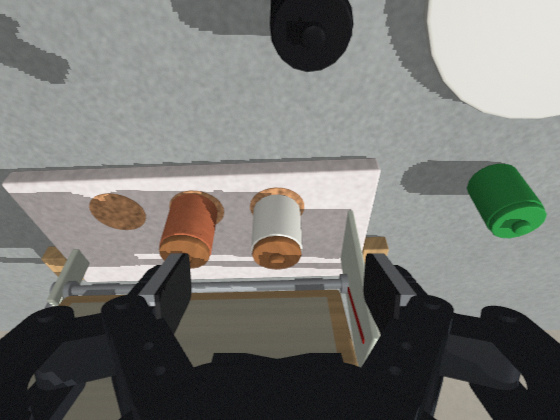

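View pics/u_top.png

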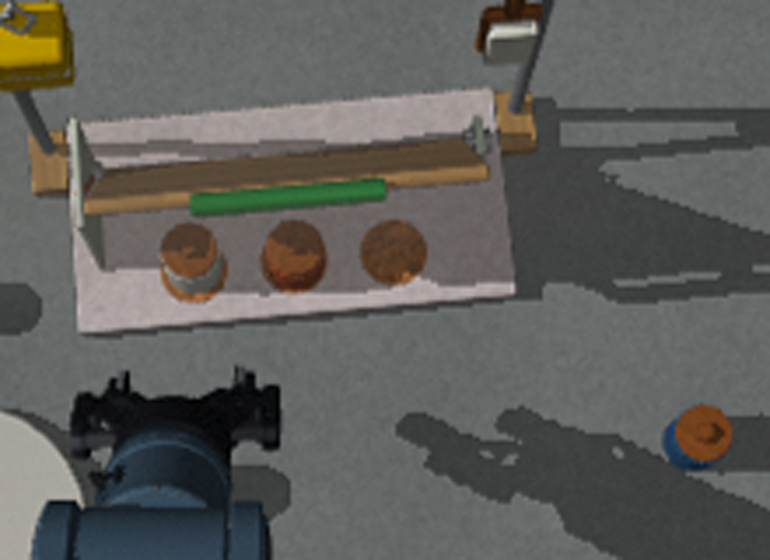

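The white jar stands upright on the left pad and the mirror is unchanged. I'll check its centring numerically and plan the blue jar.

```bash
cat > t8.py <<'E'
from kin import *
t=ctrl.camera("top"); crop(t,215,175,315,215,8,"pics/v_top.png"); crop(t,340,210,430,280,8,"pics/v_blue.png")
p,Rc,o=cur()
Rt=jt(.55,-.78,0); zd=Rt.apply([0,0,1]); T=np.array([.4618,-.2893,.017]); S0=T-.12*zd
p1,R1=plan(p,Rc,np.array([.43,-.06,.20]),Rc*R.from_rotvec((Rc.inv()*Rt).as_rotvec()*.5),7,.075)
plan(p1,R1,S0,Rt,8,.075)
E
python3 t8.py
```

```text
[ {"translation":[0.0048, -0.0236, -0.0137],"angular":[0.029, -0.0001, 0.0473],"hand":0.075},
{"translation":[0.0037, -0.0243, -0.013],"angular":[0.029, -0.0001, 0.0473],"hand":0.075},
{"translation":[0.0025, -0.0247, -0.0123],"angular":[0.029, -0.0001, 0.0473],"hand":0.075},
{"translation":[0.0014, -0.0252, -0.0115],"angular":[0.029, -0.0001, 0.0473],"hand":0.075},
{"translation":[0.0001, -0.0255, -0.0108],"angular":[0.029, -0.0001, 0.0473],"hand":0.075},
{"translation":[-0.001, -0.0259, -0.0101],"angular":[0.029, -0.0001, 0.0473],"hand":0.075},
{"translation":[-0.0023, -0.026, -0.0093],"angular":[0.029, -0.0001, 0.0473],"hand":0.075} ]
[ {"translation":[-0.001, -0.022, 0.0124],"angular":[0.0254, -0.0001, 0.0413],"hand":0.075},
{"translation":[-0.002, -0.0216, 0.013],"angular":[0.0254, -0.0001, 0.0413],"hand":0.075},
{"translation":[-0.0028, -0.0212, 0.0136],"angular":[0.0254, -0.0001, 0.0413],"hand":0.075},
{"translation":[-0.0037, -0.0207, 0.014],"angular":[0.0254, -0.0001, 0.0413],"hand":0.075},
{"translation":[-0.0045, -0.0202, 0.0146],"angular":[0.0254, -0.0001, 0.0413],"hand":0.075},
{"translation":[-0.0053, -0.0196, 0.0151],"angular":[0.0254, -0.0001, 0.0413],"hand":0.075},
{"translation":[-0.0062, -0.0189, 0.0156],"angular":[0.0254, -0.0001, 0.0413],"hand":0.075},
{"translation":[-0.0069, -0.0183, 0.0161],"angular":[0.0254, -0.0001, 0.0413],"hand":0.075} ]
```

View pics/v_top.png

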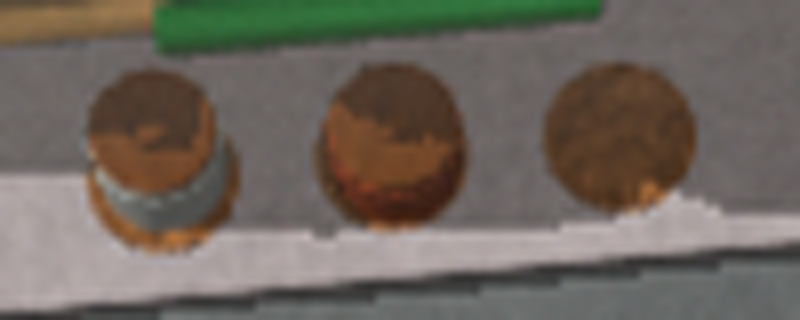

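View pics/v_blue.png

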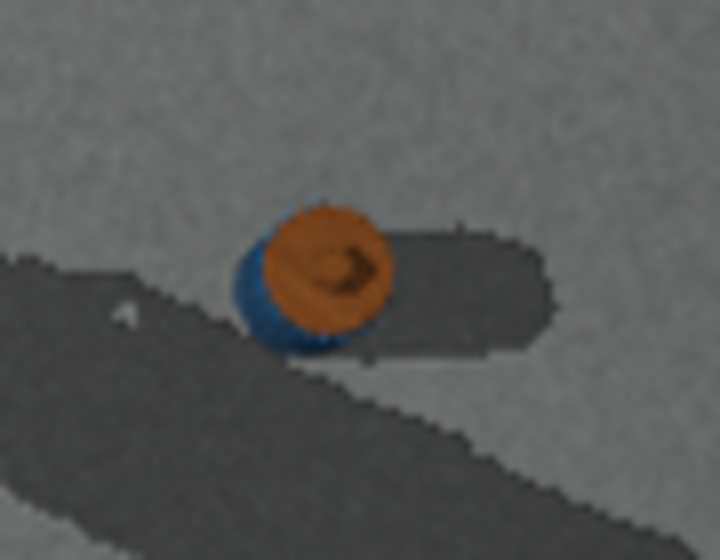

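The blue jar, with blue sides and a brown lid, is confirmed at crop (330,270). I'll move to a hover over it.

Call:
apply_moves([
  {"translation": [0.005, -0.0235, -0.0135], "angular": [0.029, 0, 0.0473], "hand": 0.075},
  {"translation": [0.0035, -0.0245, -0.013], "angular": [0.029, 0, 0.0473], "hand": 0.075},
  {"translation": [0.0025, -0.0245, -0.0125], "angular": [0.029, 0, 0.0473], "hand": 0.075},
  {"translation": [0.0015, -0.025, -0.0115], "angular": [0.029, 0, 0.0473], "hand": 0.075},
  {"translation": [0, -0.0255, -0.011], "angular": [0.029, 0, 0.0473], "hand": 0.075},
  {"translation": [-0.001, -0.026, -0.01], "angular": [0.029, 0, 0.0473], "hand": 0.075},
  {"translation": [-0.0025, -0.026, -0.0095], "angular": [0.029, 0, 0.0473], "hand": 0.075},
])

```text
time_s: 19.58
eef_pos: [0.4293, -0.0606, 0.2001]
eef_rot: [0.265, 0.189, 0.944, -0.053]
wrist_force: [-0.5, -0.5, -0.3]
opening: 0.88
```

Call:
apply_moves([
  {"translation": [-0.001, -0.022, 0.0125], "angular": [0.0254, 0, 0.0413], "hand": 0.075},
  {"translation": [-0.002, -0.0215, 0.013], "angular": [0.0254, 0, 0.0413], "hand": 0.075},
  {"translation": [-0.003, -0.021, 0.0135], "angular": [0.0254, 0, 0.0413], "hand": 0.075},
  {"translation": [-0.0035, -0.0205, 0.014], "angular": [0.0254, 0, 0.0413], "hand": 0.075},
  {"translation": [-0.0045, -0.02, 0.0145], "angular": [0.0254, 0, 0.0413], "hand": 0.075},
  {"translation": [-0.0055, -0.0195, 0.015], "angular": [0.0254, 0, 0.0413], "hand": 0.075},
  {"translation": [-0.006, -0.019, 0.0155], "angular": [0.0254, 0, 0.0413], "hand": 0.075},
  {"translation": [-0.007, -0.0185, 0.016], "angular": [0.0254, 0, 0.0413], "hand": 0.075},
  {"translation": [0, 0, 0], "angular": [0, 0, 0], "hand": 0.075},
])

```text
time_s: 20.7
eef_pos: [0.4164, -0.2449, 0.1185]
eef_rot: [0.249, 0.367, 0.891, -0.103]
wrist_force: [-0.7, 0.1, -0.4]
opening: 0.879
```

```bash
cat > t9.py <<'E'
from kin import *
show()
w=ctrl.camera("wrist"); cv2.imwrite("pics/w_wrist.png",w["img"][:,:,::-1]); t=ctrl.camera("top")
f=lambda x,y:(215+x/8-.45,175+y/8-.45)
print("white",onz(t,f(152,131),.077),"padL",onz(t,f(163,176),.02),"blue",onz(t,(340+330/8-.45,210+270/8-.45),.057))
p,Rc,o=cur()
for x,y in [(.453,-.2805),(.4521,-.283)]: print([proj(w,[x,y,z]).round(1) for z in (.065,.057,0)])
plan(p,Rc,np.array([.4618,-.2893,.017]),jt(.55,-.78,0),6,.075)
E
python3 t9.py
```

```text
20.7 [ 0.4164 -0.2449  0.1185] z [ 0.367 -0.365 -0.855] x [-0.607  0.602 -0.518] [-0.7  0.1 -0.4] 0.8787114043325085 [-0.78 -0.28  2.35 -0.01  0.53 -1.56]
white [0.61055785 0.1038364  0.077     ] padL [0.60896776 0.10440258 0.02      ] blue [ 0.45258537 -0.28358442  0.057     ]
[array([276.9, 227.2]), array([276.9, 219.3]), array([277. , 171.2])]
[array([273.7, 228.2]), array([273.8, 220.3]), array([274.3, 172.2])]
[ {"translation":[-0.0002, -0.0001, 0.0201],"angular":[-0.0, -0.0006, 0.0001],"hand":0.075},
{"translation":[-0.0003, -0.0001, 0.0201],"angular":[-0.0, -0.0006, 0.0001],"hand":0.075},
{"translation":[-0.0002, -0.0001, 0.0202],"angular":[-0.0, -0.0006, 0.0001],"hand":0.075},
{"translation":[-0.0002, -0.0001, 0.0201],"angular":[-0.0, -0.0006, 0.0001],"hand":0.075},
{"translation":[-0.0002, -0.0001, 0.0201],"angular":[-0.0, -0.0006, 0.0001],"hand":0.075},
{"translation":[-0.0001, -0.0001, 0.0201],"angular":[-0.0, -0.0006, 0.0001],"hand":0.075} ]
```

View pics/w_wrist.png

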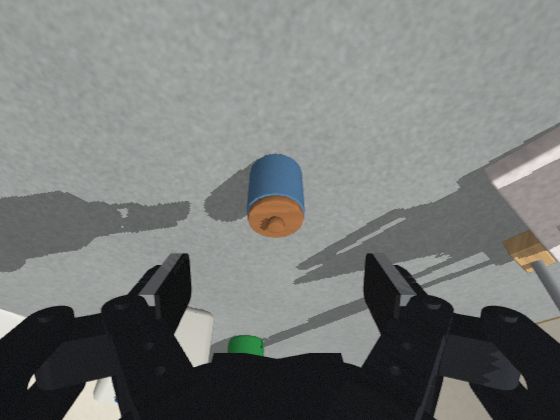

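The lid (276,216) is centred, with the same small offset as for the white jar. I'll descend and close.

Call:
apply_moves([
  {"translation": [0, 0, 0.02], "angular": [0, 0, 0], "hand": 0.075},
  {"translation": [0, 0, 0.02], "angular": [0, 0, 0], "hand": 0.075},
  {"translation": [0, 0, 0.02], "angular": [0, 0, 0], "hand": 0.075},
  {"translation": [0, 0, 0.02], "angular": [0, 0, 0], "hand": 0.075},
  {"translation": [0, 0, 0.02], "angular": [0, 0, 0], "hand": 0.075},
  {"translation": [0.0015, 0, 0.02], "angular": [0, 0, 0], "hand": 0.075},
  {"translation": [0, 0, 0], "angular": [0, 0, 0], "hand": 0.075},
])

```text
time_s: 21.68
eef_pos: [0.4604, -0.2865, 0.0162]
eef_rot: [0.249, 0.366, 0.891, -0.103]
wrist_force: [0.4, 0.8, 0.1]
opening: 0.882
```

Run:
```python
from h import *
show()
w=ctrl.camera("wrist"); cv2.imwrite("pics/x_wrist.png",w["img"][:,:,::-1])
```

```text
21.675 [ 0.4604 -0.2865  0.0162] z [ 0.369 -0.365 -0.854] x [-0.608  0.6   -0.52 ] [0.4 0.8 0.1] 0.8820024812454388 [-0.77  0.14  2.25 -0.02  0.2  -1.55]
```

View pics/x_wrist.png

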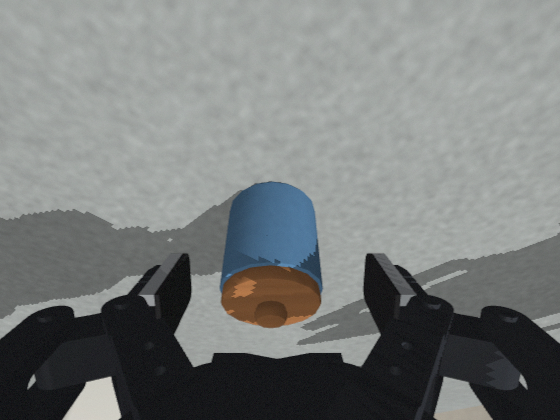

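It sits 6 px (2 mm) to the left, so I'll correct by 2 mm along −y and close.

Call:
apply_moves([
  {"translation": [0.0005, -0.002, 0.0005], "angular": [0, 0, 0], "hand": 0.075},
  {"translation": [0, 0, 0], "angular": [0, 0, 0], "hand": 0.06},
  {"translation": [0, 0, 0], "angular": [0, 0, 0], "hand": 0.045},
  {"translation": [0, 0, 0], "angular": [0, 0, 0], "hand": 0.036},
  {"translation": [0, 0, 0], "angular": [0, 0, 0], "hand": 0.036},
  {"translation": [0, 0, 0], "angular": [0, 0, 0], "hand": 0.036},
  {"translation": [0, 0, 0], "angular": [0, 0, 0], "hand": 0.036},
])

```text
time_s: 22.6
eef_pos: [0.4601, -0.2899, 0.0178]
eef_rot: [0.252, 0.366, 0.89, -0.104]
wrist_force: [-0.8, -0.4, 7.9]
opening: 0.492
```

Run:
```python
from h import *
show()
w=ctrl.camera("wrist"); cv2.imwrite("pics/y_wrist.png",w["img"][:,:,::-1])
p,Rc,o=cur(); print(Rc.inv().apply([0,0,.02]).round(4))
```

```text
22.6 [ 0.4601 -0.2899  0.0178] z [ 0.373 -0.369 -0.851] x [-0.605  0.599 -0.524] [-0.8 -0.4  7.9] 0.49244962140363263 [-0.78  0.14  2.25 -0.    0.2  -1.57]
[-0.0105 -0.     -0.017 ]
```

View pics/y_wrist.png

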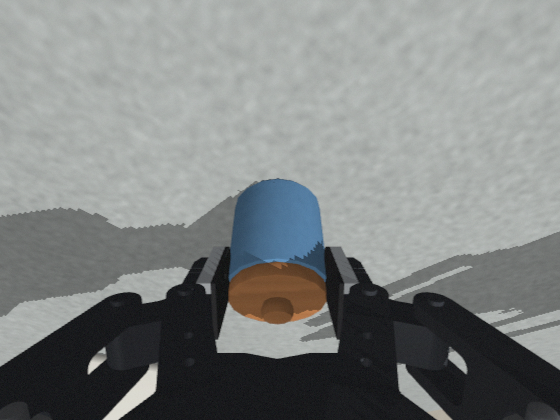

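Gripped, opening 0.492. Lifting.

Call:
apply_moves([
  {"translation": [-0.005, 0, -0.0085], "angular": [0, 0, 0], "hand": 0.036},
  {"translation": [-0.0105, 0, -0.017], "angular": [0, 0, 0], "hand": 0.036},
  {"translation": [-0.0105, 0, -0.017], "angular": [0, 0, 0], "hand": 0.036},
  {"translation": [-0.0105, 0, -0.017], "angular": [0, 0, 0], "hand": 0.036},
  {"translation": [-0.005, 0, -0.0085], "angular": [0, 0, 0], "hand": 0.036},
  {"translation": [0, 0, 0], "angular": [0, 0, 0], "hand": 0.036},
])

```text
time_s: 23.4
eef_pos: [0.459, -0.2887, 0.0966]
eef_rot: [0.251, 0.366, 0.89, -0.103]
wrist_force: [-0.6, 0.2, -1.5]
opening: 0.492
```

```bash
cat > t10.py <<'E'
from kin import *
show()
w=ctrl.camera("wrist"); cv2.imwrite("pics/z_wrist.png",w["img"][:,:,::-1]); t=ctrl.camera("top")
f=lambda x,y:(215+x/8-.45,175+y/8-.45)
padR=onz(t,f(620,137),.02); print("padR",padR)
p,Rc,o=cur(); P=fit().x
yaw=-.2; z=Rc.apply([0,0,1]); y0=np.arctan2(z[1],z[0]); print("pitch",np.arctan2(np.hypot(z[0],z[1]),-z[2]),y0)
Rt=R.from_euler('z',yaw-y0)*Rc
T=np.array([padR[0]+.0107*np.cos(yaw),padR[1]+.0107*np.sin(yaw)+.001,.0385])
pre=T+np.array([-.11*np.cos(YAW),-.11*np.sin(YAW),.05]); print("T",T,"pre",pre)
for a in (T,pre): print(ik(P,a,Rt,[-.3,0,2.1,0,.6,-1.57]))
plan(p,Rc,pre,Rt,10,.036)
E
python3 t10.py
```

```text
23.4 [ 0.459  -0.2887  0.0966] z [ 0.371 -0.367 -0.853] x [-0.606  0.6   -0.522] [-0.6  0.2 -1.5] 0.4921932368213075 [-0.78 -0.07  2.23 -0.    0.43 -1.57]
padR [ 0.6153999  -0.05589662  0.02      ]
pitch 0.5471892340076737 -0.7805920861925312
T [ 0.62588661 -0.05702238  0.0385    ] pre [ 0.51601331 -0.06230035  0.0885    ]
(array([-0.31195244,  0.23233278,  2.06001155,  0.19160756,  0.31017359,
       -1.84994203]), np.float64(2.531308496145357e-13))
(array([-0.42980473, -0.13427364,  2.30827477,  0.27761125,  0.44720167,
       -2.02024626]), np.float64(1.830782834361111e-11))
[ {"translation":[0.0104, 0.0201, -0.0056],"angular":[-0.0302, -0.0, -0.0496],"hand":0.036},
{"translation":[0.0094, 0.0208, -0.0049],"angular":[-0.0302, -0.0, -0.0496],"hand":0.036},
{"translation":[0.0084, 0.0213, -0.0043],"angular":[-0.0302, -0.0, -0.0496],"hand":0.036},
{"translation":[0.0073, 0.0218, -0.0037],"angular":[-0.0302, -0.0, -0.0496],"hand":0.036},
{"translation":[0.0062, 0.0223, -0.003],"angular":[-0.0302, -0.0, -0.0496],"hand":0.036},
{"translation":[0.005, 0.0227, -0.0023],"angular":[-0.0302, -0.0, -0.0496],"hand":0.036},
{"translation":[0.004, 0.0229, -0.0016],"angular":[-0.0302, -0.0, -0.0496],"hand":0.036},
{"translation":[0.0028, 0.0231, -0.0009],"angular":[-0.0302, -0.0, -0.0496],"hand":0.036},
{"translation":[0.0017, 0.0233, -0.0002],"angular":[-0.0302, -0.0, -0.0496],"hand":0.036},
{"translation":[0.0005, 0.0233, 0.0004],"angular":[-0.0302, -0.0, -0.0496],"hand":0.036} ]
```

View pics/z_wrist.png

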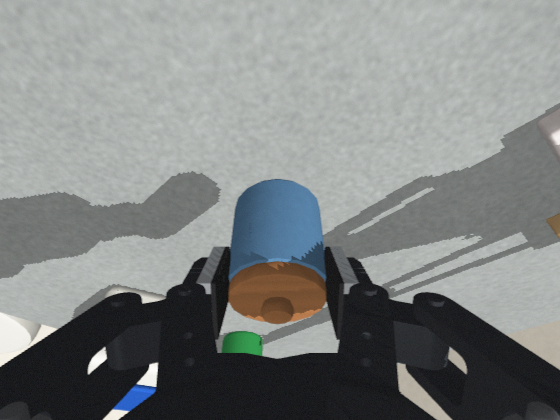

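No slip. I'll carry it to the front of the right pad.

Call:
apply_moves([
  {"translation": [0.0105, 0.02, -0.0055], "angular": [-0.0302, 0, -0.0496], "hand": 0.036},
  {"translation": [0.0095, 0.021, -0.005], "angular": [-0.0302, 0, -0.0496], "hand": 0.036},
  {"translation": [0.0085, 0.0215, -0.0045], "angular": [-0.0302, 0, -0.0496], "hand": 0.036},
  {"translation": [0.0075, 0.022, -0.0035], "angular": [-0.0302, 0, -0.0496], "hand": 0.036},
  {"translation": [0.006, 0.0225, -0.003], "angular": [-0.0302, 0, -0.0496], "hand": 0.036},
  {"translation": [0.005, 0.0225, -0.0025], "angular": [-0.0302, 0, -0.0496], "hand": 0.036},
  {"translation": [0.004, 0.023, -0.0015], "angular": [-0.0302, 0, -0.0496], "hand": 0.036},
  {"translation": [0.003, 0.023, -0.001], "angular": [-0.0302, 0, -0.0496], "hand": 0.036},
  {"translation": [0.0015, 0.0235, 0], "angular": [-0.0302, 0, -0.0496], "hand": 0.036},
  {"translation": [0.0005, 0.0235, 0.0005], "angular": [-0.0302, 0, -0.0496], "hand": 0.036},
])

```text
time_s: 24.75
eef_pos: [0.5161, -0.0608, 0.0876]
eef_rot: [0.268, 0.095, 0.958, -0.027]
wrist_force: [0.4, -0.5, -2.1]
opening: 0.494
```

Call:
apply_moves([
  {"translation": [0, 0, 0], "angular": [0, 0, 0], "hand": 0.036},
])

```text
time_s: 24.88
eef_pos: [0.516, -0.0608, 0.0876]
eef_rot: [0.268, 0.095, 0.958, -0.027]
wrist_force: [0.1, 0.2, -1.7]
opening: 0.494
```

```bash
cat > t11.py <<'E'
from kin import *
show()
w=ctrl.camera("wrist"); cv2.imwrite("pics/A_wrist.png",w["img"][:,:,::-1]); t=ctrl.camera("top"); crop(t,215,175,345,265,6,"pics/A_top.png")
p,Rc,o=cur(); zt=p[2]-.0175+.057
hsv=cv2.cvtColor(t["img"],cv2.COLOR_RGB2HSV); m=cv2.inRange(hsv,(5,120,60),(15,255,255)); k=np.zeros_like(m); k[220:255,280:320]=m[220:255,280:320]
pts=np.array([onz(t,(v,u),zt)[:2] for u,v in np.argwhere(k>0)]); c=(pts.max(0)+pts.min(0))/2; print("lid",c,pts.max(0)-pts.min(0))
pad=np.array([.6152,-.0559]); T=p[:2]+pad-c; print("target",T)
plan(p,Rc,np.array([T[0],T[1],.0585]),Rc,6,.036)
E
python3 t11.py
```

```text
24.875 [ 0.516  -0.0608  0.0876] z [ 0.509 -0.103 -0.855] x [-0.838  0.168 -0.519] [ 0.1  0.2 -1.7] 0.49414462295646605 [-0.43 -0.12  2.3   0.28  0.44 -2.02]
lid [ 0.50121919 -0.06077743] [0.0247485  0.03897918]
target [ 0.63034639 -0.0570502 ]
[ {"translation":[-0.0132, 0.0046, 0.0138],"angular":[0.0, 0.0, 0.0],"hand":0.036},
{"translation":[-0.0132, 0.0045, 0.0139],"angular":[0.0, 0.0, 0.0],"hand":0.036},
{"translation":[-0.0132, 0.0046, 0.0138],"angular":[0.0, 0.0, 0.0],"hand":0.036},
{"translation":[-0.0132, 0.0046, 0.0138],"angular":[0.0, 0.0, 0.0],"hand":0.036},
{"translation":[-0.0132, 0.0046, 0.0138],"angular":[0.0, 0.0, 0.0],"hand":0.036},
{"translation":[-0.0131, 0.0045, 0.0139],"angular":[0.0, 0.0, 0.0],"hand":0.036} ]
```

View pics/A_top.png

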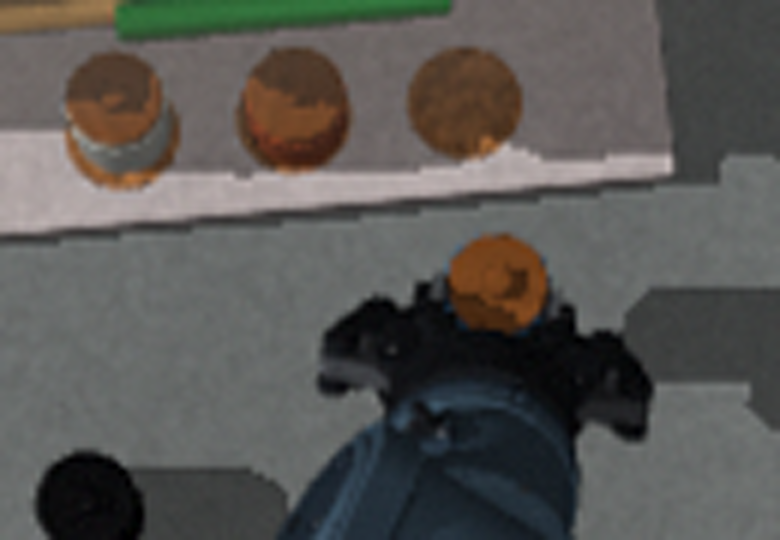

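View pics/A_wrist.png

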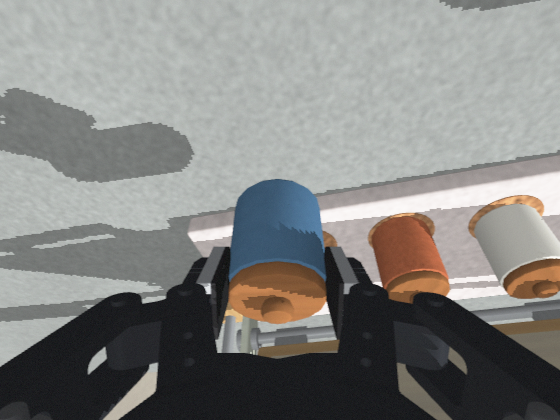

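The mask window clipped the lid, so I'll recompute with its true outline (crop centre (499,284)).

```bash
cat > t12.py <<'E'
from kin import *
t=ctrl.camera("top")
p,Rc,o=cur(); zt=p[2]-.0175+.057
hsv=cv2.cvtColor(t["img"],cv2.COLOR_RGB2HSV); m=cv2.inRange(hsv,(5,120,40),(16,255,255)); k=np.zeros_like(m); k[209:240,285:312]=m[209:240,285:312]
pts=np.array([onz(t,(v,u),zt)[:2] for u,v in np.argwhere(k>0)]); c=(pts.max(0)+pts.min(0))/2; print("lid",c,pts.max(0)-pts.min(0),onz(t,(215+499/6-.4,175+284/6-.4),zt))
pad=np.array([.6152,-.0559]); T=p[:2]+pad-c; print("target",T)
plan(p,Rc,np.array([T[0],T[1],.0585]),Rc,6,.036)
E
python3 t12.py
```

```text
lid [ 0.50865901 -0.06074135] [0.039709   0.04320777] [ 0.50755881 -0.06144222  0.12794784]
target [ 0.62302558 -0.05736763]
[ {"translation":[-0.0121, 0.0043, 0.0132],"angular":[0.0, 0.0, 0.0],"hand":0.036},
{"translation":[-0.0122, 0.0044, 0.0133],"angular":[0.0, 0.0, 0.0],"hand":0.036},
{"translation":[-0.0121, 0.0043, 0.0132],"angular":[0.0, 0.0, 0.0],"hand":0.036},
{"translation":[-0.0121, 0.0043, 0.0132],"angular":[0.0, 0.0, 0.0],"hand":0.036},
{"translation":[-0.0121, 0.0043, 0.0133],"angular":[0.0, 0.0, 0.0],"hand":0.036},
{"translation":[-0.0122, 0.0044, 0.0132],"angular":[0.0, 0.0, 0.0],"hand":0.036} ]
```

Call:
apply_moves([
  {"translation": [-0.0122, 0.0044, 0.0133], "angular": [0, 0, 0], "hand": 0.036},
  {"translation": [-0.0122, 0.0044, 0.0133], "angular": [0, 0, 0], "hand": 0.036},
  {"translation": [-0.0122, 0.0044, 0.0133], "angular": [0, 0, 0], "hand": 0.036},
  {"translation": [-0.0122, 0.0044, 0.0133], "angular": [0, 0, 0], "hand": 0.036},
  {"translation": [-0.0122, 0.0044, 0.0133], "angular": [0, 0, 0], "hand": 0.036},
  {"translation": [-0.0122, 0.0044, 0.0133], "angular": [0, 0, 0], "hand": 0.036},
  {"translation": [0, 0, 0], "angular": [0, 0, 0], "hand": 0.036},
])

```text
time_s: 25.9
eef_pos: [0.6246, -0.0574, 0.0586]
eef_rot: [0.269, 0.096, 0.958, -0.028]
wrist_force: [0.3, 1.1, -1.6]
opening: 0.491
```

```bash
cat > t13.py <<'E'
from kin import *
show()
w=ctrl.camera("wrist"); cv2.imwrite("pics/B_wrist.png",w["img"][:,:,::-1]); t=ctrl.camera("top"); crop(t,215,175,345,265,6,"pics/B_top.png")
p,Rc,o=cur()
plan(p,Rc,np.array([.6235,-.057,.0395]),Rc,4,.036)
E
python3 t13.py
```

```text
25.9 [ 0.6246 -0.0574  0.0586] z [ 0.51  -0.105 -0.854] x [-0.837  0.169 -0.521] [ 0.3  1.1 -1.6] 0.49107144325729235 [-0.31  0.2   2.05  0.17  0.35 -1.83]
[ {"translation":[0.0024, 0.0, 0.0041],"angular":[0.0, 0.0, 0.0],"hand":0.036},
{"translation":[0.0025, 0.0, 0.004],"angular":[0.0, 0.0, 0.0],"hand":0.036},
{"translation":[0.0024, 0.0, 0.0041],"angular":[0.0, 0.0, 0.0],"hand":0.036},
{"translation":[0.0025, 0.0, 0.0041],"angular":[0.0, 0.0, 0.0],"hand":0.036} ]
```

View pics/B_wrist.png

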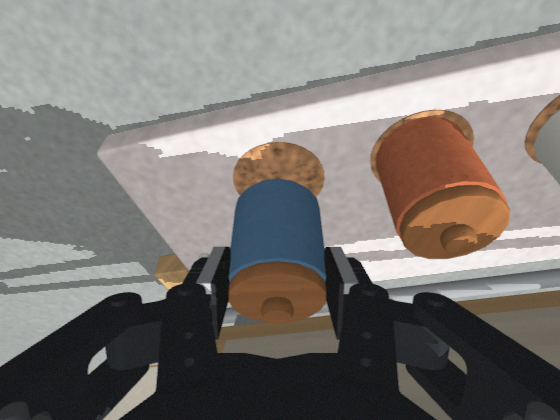

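View pics/B_top.png

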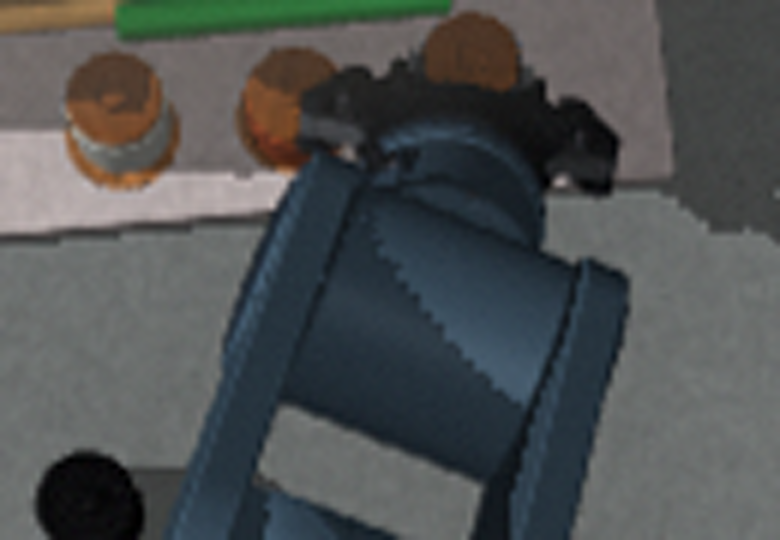

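The pad (279) and jar (277) are aligned and the finger is clear of the terracotta jar. I'll lower.

Call:
apply_moves([
  {"translation": [0.0025, 0, 0.004], "angular": [0, 0, 0], "hand": 0.036},
  {"translation": [0.0025, 0, 0.004], "angular": [0, 0, 0], "hand": 0.036},
  {"translation": [0.0025, 0, 0.004], "angular": [0, 0, 0], "hand": 0.036},
  {"translation": [0.0022, 0, 0.0037], "angular": [0, 0, 0], "hand": 0.036},
  {"translation": [0, 0, 0], "angular": [0, 0, 0], "hand": 0.036},
])

```text
time_s: 26.62
eef_pos: [0.6236, -0.0565, 0.0399]
eef_rot: [0.269, 0.096, 0.958, -0.027]
wrist_force: [-0.7, 0.4, -1.4]
opening: 0.491
```

Call:
apply_moves([
  {"translation": [0.0005, 0, 0.0008], "angular": [0, 0, 0], "hand": 0.036},
  {"translation": [0.0005, 0, 0.0008], "angular": [0, 0, 0], "hand": 0.036},
  {"translation": [0, 0, 0], "angular": [0, 0, 0], "hand": 0.036},
])

```text
time_s: 27.0
eef_pos: [0.624, -0.0566, 0.0387]
eef_rot: [0.269, 0.096, 0.958, -0.028]
wrist_force: [0.7, -0.5, -2.5]
opening: 0.49
```

Run:
```python
from h import *
w=ctrl.camera("wrist"); cv2.imwrite("pics/C_wrist.png",w["img"][:,:,::-1]); show()
```

```text
27.05 [ 0.624  -0.0567  0.0387] z [ 0.511 -0.104 -0.853] x [-0.837  0.168 -0.521] [-0.2 -0.6 -1.8] 0.4906234714019678 [-0.31  0.24  2.06  0.19  0.3  -1.85]
```

View pics/C_wrist.png

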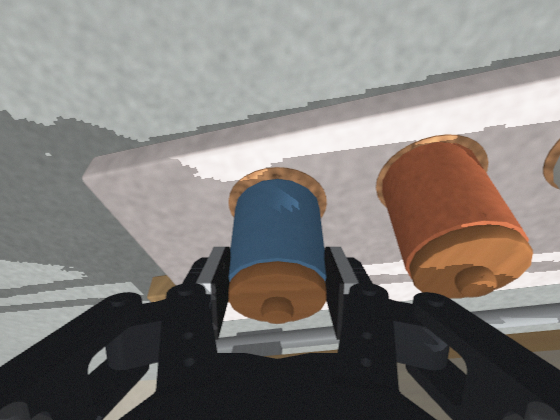

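No contact yet; I'll creep down another 1–2 mm.

Call:
apply_moves([
  {"translation": [0.0005, 0, 0.0008], "angular": [0, 0, 0], "hand": 0.036},
  {"translation": [0, 0, 0], "angular": [0, 0, 0], "hand": 0.036},
])

```text
time_s: 27.3
eef_pos: [0.6242, -0.0567, 0.0379]
eef_rot: [0.27, 0.096, 0.958, -0.028]
wrist_force: [-0.2, -0.5, -1.5]
opening: 0.491
```

Call:
apply_moves([
  {"translation": [0.0005, 0, 0.0008], "angular": [0, 0, 0], "hand": 0.036},
  {"translation": [0, 0, 0], "angular": [0, 0, 0], "hand": 0.036},
])

```text
time_s: 27.55
eef_pos: [0.625, -0.057, 0.0379]
eef_rot: [0.271, 0.096, 0.958, -0.028]
wrist_force: [0.8, 0.0, 1.7]
opening: 0.489
```

Contact (+1.7 N). I'll release and retreat.

Call:
apply_moves([
  {"translation": [0, 0, 0], "angular": [0, 0, 0], "hand": 0.052},
  {"translation": [0, 0, 0], "angular": [0, 0, 0], "hand": 0.062},
  {"translation": [0, 0, 0], "angular": [0, 0, 0], "hand": 0.062},
  {"translation": [0, 0, -0.015], "angular": [0, 0, 0], "hand": 0.062},
  {"translation": [0, 0, -0.025], "angular": [0, 0, 0], "hand": 0.062},
  {"translation": [0, 0, -0.03], "angular": [0, 0, 0], "hand": 0.065},
  {"translation": [0.02, 0, -0.035], "angular": [0, 0, 0], "hand": 0.075},
  {"translation": [0.025, 0, -0.04], "angular": [0, 0, 0], "hand": 0.075},
  {"translation": [0, 0, -0.03], "angular": [0, 0, 0], "hand": 0.075},
  {"translation": [0, 0, 0], "angular": [0, 0, 0], "hand": 0.075},
])

```text
time_s: 28.8
eef_pos: [0.4978, -0.0312, 0.1652]
eef_rot: [0.272, 0.095, 0.957, -0.028]
wrist_force: [-0.4, -0.1, 0.7]
opening: 0.881
```

Run:
```python
from h import *
show()
w=ctrl.camera("wrist"); cv2.imwrite("pics/D_wrist.png",w["img"][:,:,::-1]); t=ctrl.camera("top"); crop(t,190,155,320,225,6,"pics/D_top.png"); s=ctrl.camera("scene"); crop(s,150,130,350,330,3,"pics/D_scene.png")
```

```text
28.8 [ 0.4978 -0.0312  0.1652] z [ 0.515 -0.106 -0.851] x [-0.834  0.167 -0.526] [-0.4 -0.1  0.7] 0.8812525664481256 [-0.36 -0.35  2.29  0.13  0.66 -1.82]
```

View pics/D_wrist.png

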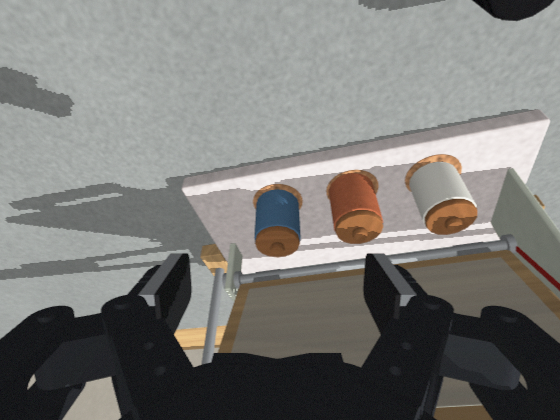

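View pics/D_top.png

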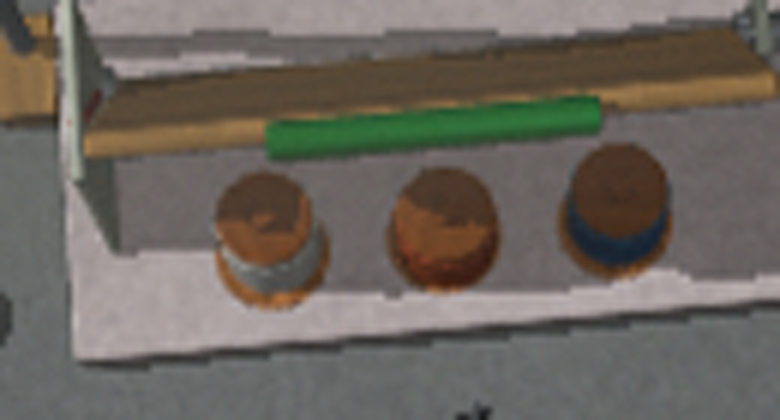

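View pics/D_scene.png

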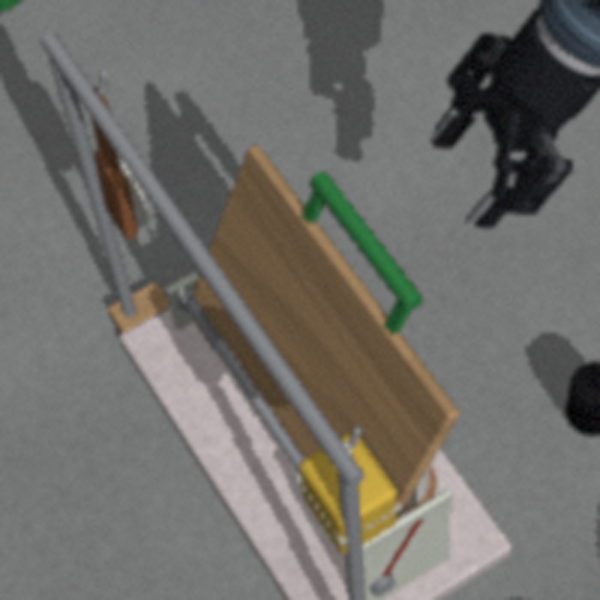

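All three stand upright on their pads, and the mirror corner is still at (458,412). One last numeric check, then hand in.

Run:
```python
from h import *
t=ctrl.camera("top"); s=ctrl.camera("scene")
f=lambda x,y:(190+x/6-.4,155+y/6-.4)
b=onz(t,f(619,193),.077);w=onz(t,f(264,217),.077);m=onz(t,f(443,218),.077)
print("blue",b,"pad",[.6152,-.0559],"white",w,"pad",[.6085,.1037],"terra",m)
S=lambda x,y:(150+x/3-.3,130+y/3-.3)
bars=[tri(t,f(268,141),s,S(414,300)),tri(t,f(600,113),s,S(321,181))]; print(bars)
z=np.mean([x[0][2] for x in bars]); print("lean",np.arccos((z-.065)/.225))
show()
```

```text
blue [ 0.6145204  -0.05605986  0.077     ] pad [0.6152, -0.0559] white [0.61099113 0.10368831 0.077     ] pad [0.6085, 0.1037] terra [0.60670368 0.02346628 0.077     ]
[(array([0.58950242, 0.08897699, 0.27186365]), np.float64(0.0031541836823455465)), (array([ 0.59508373, -0.03930321,  0.26520572]), np.float64(0.0070161404301449706))]
lean 0.44035920753662094
29.05 [ 0.4967 -0.0308  0.1614] z [ 0.509 -0.104 -0.855] x [-0.838  0.169 -0.519] [ 0.4 -0.6 -0.8] 0.8795409426230063 [-0.36 -0.35  2.29  0.13  0.66 -1.82]
```

```bash
python3 -c "
from bench import ctrl
print(ctrl.hand_in())"
```

```text
the job is handed in; nothing more can be done
None
```

The job is done and handed in at about 29 s of the 58 s; no verdict is reported.

**What I did:** I raised the mirror by its green bar and let go. The first pinch slid off the bar, so I opened, went 12 mm deeper and gripped again. The white jar went on the left pad and the blue jar on the right pad, both gripped at about 31 degrees forward pitch to stay clear of the mirror.

**Last checks:**

| Item | Measured | Allowed |
|---|---|---|
| Mirror lean | about 0.44 rad; its corner is at the same pixel as right after release | 0.356–0.516 rad |
| White jar off pad centre | about 2.5 mm | 12 mm |
| Blue jar off pad centre | about 1 mm | 12 mm |

- **Jars and gripper:** All three jars look upright in the pictures. The gripper is open and well clear.
- **Lean readings:** The two bar ends triangulated to heights 7 mm apart, with ray misses of 3 and 7 mm. The lean is therefore known only to about ±0.03 rad, still well inside the limits. In an earlier picture the mirror's side edge ran parallel to the red line.
- **Other items:** The terracotta jar, pacifier case and hairbrush look unmoved in the pictures. The teether and nail file were in view and undisturbed during the white jar pick, but I did not check them again at the end.

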